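# Dip-check the test pot and show the gauge tip

### The arm

A 7-joint arm with a two-finger parallel gripper is mounted at the origin on a cart in front of the work surface, level with it; the furniture and walls round the work are solid. World frame = base frame: x ahead of the robot, y to its left, z up, the work surface at z = 0. Lengths are in m, angles in degrees, forces in N, time in s.
With the tool pointing down it reaches from about 0.425 to 0.875 m from the base axis. Payload 4.7 kg.
Tool frame: the origin (TCP) lies between the finger pads; the fingertips stand 25 mm ahead of it and the grasp point (between the pads) lies 6 mm ahead of it (env.tip_reach is the distance from the TCP to the fingertips, in m); z points along the fingers, y is the direction in which the jaws open and shut (so a half turn about z gives the same grasp; the last joint's range is limited). The gripper opens to 87 mm and grips with 3 to 60 N. Pads are 19 mm wide; open, the fingers measure 117 mm over their backs; the gripper's body (75 mm by 190 mm) begins 51 mm behind the grasp point.
Start: joints at [73.975, 18.392, -4.016, 83.108, 1.295, 78.541, -3.26], TCP at [0.188, -0.622, 0.248] pointing down, gripper open.
Joint ranges: [-163.93, 163.93], [-17.29, 119.83], [-79.2, 71.16], [3.27, 140.29], [-89.18, 269.18], [5.43, 117.66], [-154.24, 154.24]. Speed limits (degrees/s): [147.25, 147.25, 180, 180, 180, 180, 180].

### API

Orientations are given as [roll, pitch, yaw] about the fixed x, y, z axes, in that order (R = Rz(yaw) Ry(pitch) Rx(roll)).
In Python, from cell import env, viewer, job gives the robot as it stands.
- The arm moves only by the tool move_arm, never from a script. Its argument "steps" is a list of rows, each a list of 7 numbers: the finger opening in cm, from 0 to 8.7, then the shift along the tool's x, y, z in cm, then the turn, a rotation vector about the tool's x, y, z in rad. In form: [[fingers, tx, ty, tz, wx, wy, wz], ...]. A call has 1 to 5 rows; each row shifts and turns the commanded pose from where the row before left it, along the tool's axes as they then stand; what a row does not reach is not made up. A row lasts 1/12 s, in which the tool goes at most 41.7 mm and 7.16 degrees, less where a joint would pass 70% of its speed; a pose out of reach is approached as far as the arm can. A call is refused whole if a number of a shift passes 4.17 or a number of a turn 0.125, either way. A call with a gripper value outside its range is refused whole. The fingers move at their own pace and stop on an object; "force" is the grip in N (left out, the last holds). Time passes only in rows, so rows that do not move let the fingers close. It gives the time, the measured TCP pose, the force and the opening at its end, in the units of the state.
- env.get_obs(): the state, without advancing time (a new reading comes with each control period).
- viewer.read_camera(name): name is "scene" or "top" or "wrist"; returns a dict with "img" (420x560x3 uint8, red, green, blue), "vfov" (degrees; the focal length in pixels is half the picture's height over the tangent of half this angle, whatever the lens; pixels are square), "cx", "cy" (the principal point, pixels), "extrinsics" (4x4, takes a point from world to camera coordinates); the wrist camera has in their place "mount" (4x4, takes a point from camera to tool coordinates, whose origin is the TCP and whose axes are the flange's). Camera axes: x right, y down, z forward; pixel columns grow to the right and rows downward; lengths in m; the calibration is good to about 2 mm. A picture is of the moment at which its call begins: read the wrist's pose just before it. There is no depth.
- job.sign_off(): hands the job in, once; it reports no verdict.
The state is a dict: "time_s": time; "qpos": joint angles; "joint_velocities": joint speeds; "effort": joint torques, N m; "tool_pos": TCP position; "tool_rot": TCP orientation; "force": force on the tool from outside, world axes, zero at the start; "wrist_torque": the same for the moment, N m; "grip_width": finger opening in m.
Only numpy, scipy, OpenCV 4.12 (cv2) and the standard library are available. Lean on these libraries where they do the work, as an engineer would, in place of code of your own. Each camera call takes 0.05 s, during which the arm holds its last target.

### The job

Set the loose guide cover on the steel pot so that it sits seated and level on the rim, and let go of it. Then take the gauge rod from its slanted rest, lower it through the cover's guide tube until its collar stops on the tube's mouth, and draw it all the way out again. Finish while still holding the rod: level and still, with its tip about 12 cm above the middle of the white lid on the bench so that the tip can be read; do not put it down or let go, leave the cover seated and leave the other things alone.

Things in the scene. Friction and masses are not known exactly. Their poses are not given: they have to be found in the camera images.
- pot_rim (a point): Centre of the mouth of the steel pot, at rim height (70 mm above the bench). Pot: round, 90 mm outside, 82 mm inside, inner floor 6 mm above the bench, foot flange 104 mm wide, small wire lugs on two sides; it is fast to the bench. z points up.
- cover_seat (a point): On the loose cover's axis (z, up), at the underside of its round plate: meets the pot's rim when seated. Aluminium, 0.15 kg; plate 96 mm across, 6 mm thick; below it a locating ring 76 mm across, 8 mm deep, that drops into the pot's 82 mm mouth; above it a guide tube. Starts standing on the bench on its ring, tube up.
- cover_tube (a point): Centre of the cover's guide tube, half-way up, 24 mm above cover_seat: the place to grasp the cover. Tube 32 mm outside, 36 mm tall, straight bore 18 mm right through the cover.
- cover_mouth (a point): Centre of the guide tube's upper mouth, 42 mm above cover_seat: when the cover is seated it is 112 mm above the bench.
- gauge_grip (a point): Place to grasp the gauge rod, on its axis, in its black grip: a flat-sided bar 70 mm long, 24 mm wide (own x), 12 mm thick (own y). Own z runs from tip to grip; this point is 140 mm from the tip and 33 mm from the grip's upper end. At the start the rod lies at 45 degrees in the rest, grip up, own y level, this point about 0.11 m above the bench.
- gauge_collar (a point): Centre of the underside of the gauge's collar, the face that stops on the tube's mouth; 95 mm from the tip. With the collar stopped on the seated cover the tip hangs 11 mm clear of the pot's floor.
- gauge_tip (a point): Tapered tip end of the gauge, on its axis; same axes as gauge_grip. Gauge, about 0.1 kg: steel rod 10 mm thick and 95 mm long, then a round collar 28 mm wide and 8 mm thick, then the grip.
- rest: Grey slanted rest, fast to the bench: base plate 120 x 70 x 10 mm (long side along own x), on it an open-topped 45 degree channel 66 mm long, low end towards own +x. Origin at the centre of its underside. The gauge's collar bears on the channel's upper end; the gauge lifts straight up out of it.
- lid_top (a point): Centre of the top of the white round pail lid lying flat on the bench, 112 mm across, 12 mm high, fast to the bench. The gauge tip is read above it. A tall open cabinet with shelves stands at the back of the bench: keep hand and forearm on the robot side of the pot and lid.
- mould: Bystander: blue mould half 60 x 85 x 24 mm lying near the pot, origin at the centre of its underside. Leave it alone.
- part: Bystander: red cast knob 55 mm wide, 44 mm tall, origin at the centre of its underside. Leave it alone.
- cup: Bystander: clear cup 66 mm wide, 80 mm tall, behind the pot, origin at the centre of its underside. Leave it alone.
- tape: Bystander: roll of masking tape 104 mm wide, 25 mm tall, lying between pot and rest, farther back, origin at the centre of its underside. Leave it alone.

How it is judged (in metres and radians):
On the way, in this order (a step that is already met when the one before it is completed fails the run):
1. the cover sits seated and level on the pot's rim, released (horizontal distance between cover_seat and pot_rim below 0.006 m and z of cover_seat in the frame of pot_rim between -0.003 and 0.003 m and angle between cover_seat's own z axis and vertical below 0.04 rad and contact force between the fingers and cover below 0.05 N), for 0.2 s.
2. the gauge stands in the guide tube with its collar stopped on the mouth, still held by the gripper, the cover seated (horizontal distance between cover_seat and pot_rim below 0.006 m and z of cover_seat in the frame of pot_rim between -0.003 and 0.003 m and angle between cover_seat's own z axis and vertical below 0.04 rad and horizontal distance between gauge_collar and cover_mouth below 0.007 m and z of gauge_collar in the frame of cover_mouth between -0.003 and 0.003 m and angle between gauge_tip's own z axis and vertical below 0.14 rad and contact force between the fingers and gauge above 0.5 N), for 0.1 s.
3. the gauge is drawn right out above the guide tube, the cover still seated (horizontal distance between cover_seat and pot_rim below 0.006 m and z of cover_seat in the frame of pot_rim between -0.003 and 0.003 m and angle between cover_seat's own z axis and vertical below 0.04 rad and z of gauge_tip in the frame of cover_mouth above 0.005 m), for 0.05 s.
At the end, for the whole second after the job is handed in: The gripper alone holds the gauge: level within 0.15 rad, still, tip within 40 mm of the lid's centre from above and 70 to 180 mm over it. The cover, untouched, sits on the rim: centred within 6 mm, height within 3 mm, level within 0.04 rad (all of step 1 and angle between gauge_tip's own z axis and vertical between 1.4208 and 1.7208 rad and horizontal distance between gauge_tip and lid_top below 0.04 m and z of gauge_tip in the frame of lid_top between 0.07 and 0.18 m and linear speed of gauge below 0.03 m/s and angular speed of gauge below 0.2 rad/s and contact force between the fingers and gauge above 1 N and contact force between gauge and cover below 0.05 N and contact force between gauge and rest below 0.05 N); the arm keeps its last pose, push and grip.
It fails at once if a bystander (mould half, cast knob, cup, tape roll) is moved more than 30 mm (distance of any of mould, part, cup, tape from where it was at the start of the episode above 0.03 m).
It also fails if it takes over 61 s, if anything falls off the work surface, if the arm or the gripper's body presses on something with over 40 N, if the wrist force passes 120 N, or if a joint passes its speed limit or range.

## Working session

There is one attempt and no reset: what is moved stays moved. The work goes in short steps, Python scripts to look and compute and a tool call to move; the robot and the scene stay as the last step left them, time stands still between calls to the robot, and variables do not carry over. Pictures are saved under pics/ and viewed, and the job is handed in when it is done.

Besides the shell and the picture viewer there is one more tool, called after "Call:" as a command line: name --pt "numbers of a row" for each row, then --argument value for the rest. move_arm: Moves the arm, as the interface text tells. Its arguments: {"type":"object","properties":{"steps":{"type":"array"},"force":{"type":"number"}},"required":["steps"]}

```bash
ls; mkdir -p pics
python3 - <<'E'
from cell import env, viewer, job
import cv2, numpy as np
print(env.get_obs())
for n in ["scene","top","wrist"]:
    c=viewer.read_camera(n)
    cv2.imwrite(f"pics/{n}0.png",c["img"][:,:,::-1])
    print(n,{k:(v.tolist() if hasattr(v,'tolist') else v) for k,v in c.items() if k!='img'})
E
```

```text
pics
{'time_s': 0.0, 'qpos': array([73.97650215, 18.43796136, -4.01528473, 83.1742416 ,  1.29540386,
       78.53904111, -3.25803055]), 'joint_velocities': array([ 0.02045658, -0.0036843 ,  0.04318965, -0.08926616,  0.00259867,
       -0.06394896, -0.05005767]), 'effort': array([-7.61250885e-04, -4.91287100e+01, -4.04512407e-01, -3.12527382e+01,
       -6.38915668e-02,  4.36248269e-02,  1.86473567e-04]), 'tool_pos': array([ 0.18801849, -0.62170012,  0.24647965]), 'tool_rot': array([-1.79894017e+02,  6.11436977e-03,  1.68350543e+01]), 'force': array([ 0.8162533 , -0.62832681, -0.66375447]), 'wrist_torque': array([-0.03357775, -0.01520832,  0.00199218]), 'grip_width': 0.08731811773339802}
scene {'vfov': 44.53885203693702, 'cx': 284.4126930644633, 'cy': 206.1439627689045, 'extrinsics': [[-0.7839508267568965, -0.6205688501562396, 0.01775960142967132, 0.3847508049428308], [-0.4742398372762691, 0.5801452102100282, -0.662214551192089, 0.3343598949745015], [0.400646574885342, -0.5275659553895841, -0.7491037877000217, 0.8537164924529663], [0.0, 0.0, 0.0, 1.0]]}
top {'vfov': 54.06633652767405, 'cx': 278.0230057325824, 'cy': 214.5616641772119, 'extrinsics': [[0.02708298640176873, -0.9990398385976682, 0.034437083824092204, -0.0753286765371099], [-0.9952914334581436, -0.030156659845780514, -0.0921169818859724, 0.5398051321722841], [0.09306704213842987, -0.03178013155560922, -0.9951525254481911, 0.9285332300532889], [0.0, 0.0, 0.0, 1.0]]}
wrist {'vfov': 61.65232569531713, 'cx': 280.8396199966947, 'cy': 208.28532458623945, 'mount': [[-0.0003405815376039644, -0.9678866907504257, -0.25138663025786273, 0.06821868303202176], [0.9999995933357196, -0.0005395682999243857, 0.0007226302248433099, 0.0003793555690182471], [-0.00083506443367186, -0.2513862819133869, 0.9678864809124836, -0.1364695113668406], [0.0, 0.0, 0.0, 1.0]]}
```

View pics/scene0.png

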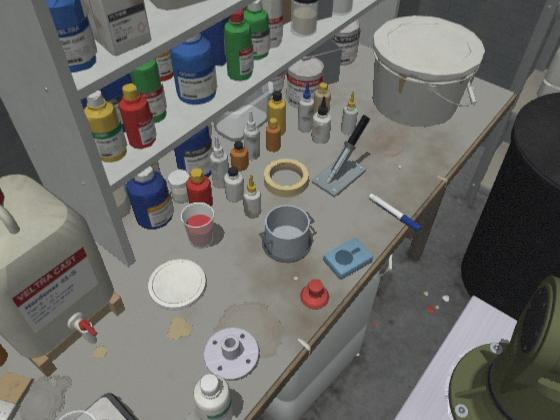

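View pics/top0.png

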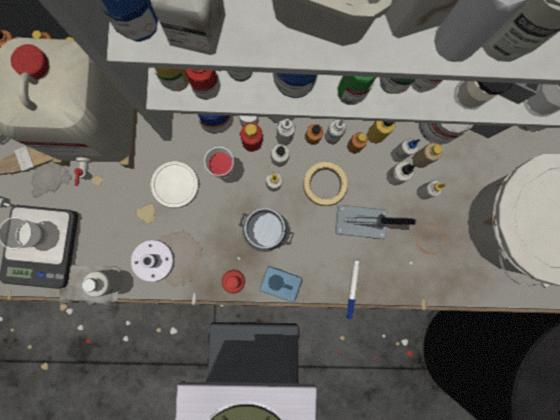

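View pics/wrist0.png

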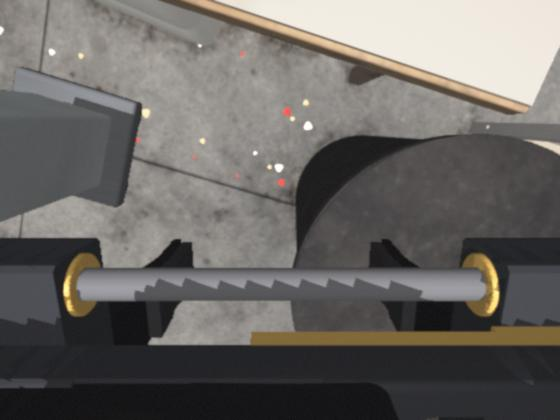

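```bash
cat > h.py <<'E'
import cv2, numpy as np
from scipy.spatial.transform import Rotation as R
def cal(c,obs=None):
    H=c["img"].shape[0]; f=H/2/np.tan(np.radians(c["vfov"])/2)
    if "extrinsics" in c: E=np.array(c["extrinsics"])
    else:
        T=np.eye(4); T[:3,:3]=R.from_euler('xyz',obs["tool_rot"],degrees=True).as_matrix(); T[:3,3]=obs["tool_pos"]
        E=np.linalg.inv(T@np.array(c["mount"]))
    return f,c["cx"],c["cy"],E
def plane(k,uv,z):
    f,cx,cy,E=k; Rm=E[:3,:3]; o=-Rm.T@E[:3,3]
    uv=np.atleast_2d(uv).astype(float)
    d=np.c_[(uv[:,0]-cx)/f,(uv[:,1]-cy)/f,np.ones(len(uv))]@Rm
    return o+d*((z-o[2])/d[:,2])[:,None]
def proj(k,P):
    f,cx,cy,E=k; p=np.atleast_2d(P)@E[:3,:3].T+E[:3,3]
    return np.c_[f*p[:,0]/p[:,2]+cx,f*p[:,1]/p[:,2]+cy]
def tri(ks,uvs):
    A=[];b=[]
    for k,uv in zip(ks,uvs):
        f,cx,cy,E=k;Rm=E[:3,:3];o=-Rm.T@E[:3,3]
        d=Rm.T@np.array([(uv[0]-cx)/f,(uv[1]-cy)/f,1]);d/=np.linalg.norm(d)
        M=np.eye(3)-np.outer(d,d);A.append(M);b.append(M@o)
    return np.linalg.solve(sum(A),sum(b))
E
python3 - <<'E'
import cv2
a=cv2.imread('pics/top0.png'); 
def crop(im,x,y,w,h,s,n): cv2.imwrite(n,cv2.resize(im[y:y+h,x:x+w],None,fx=s,fy=s,interpolation=cv2.INTER_CUBIC))
crop(a,120,190,180,120,4,'pics/t1.png')
crop(a,320,190,110,70,7,'pics/t2.png')
b=cv2.imread('pics/scene0.png')
crop(b,190,200,140,180,3,'pics/s1.png')
crop(b,300,110,90,90,6,'pics/s2.png')
E
```

```text
(no output)
```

View pics/t1.png

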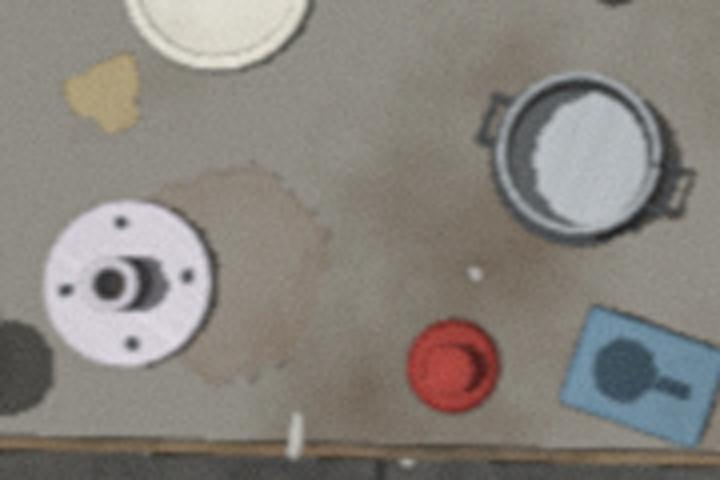

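View pics/t2.png

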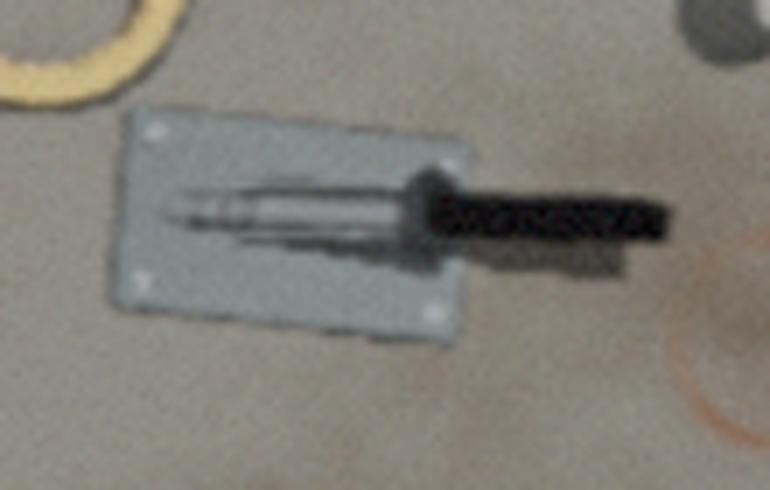

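View pics/s1.png

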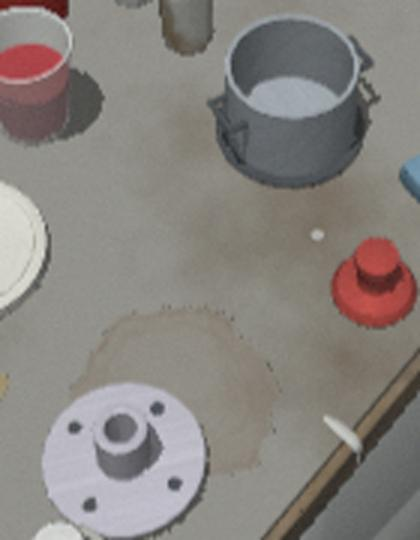

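View pics/s2.png

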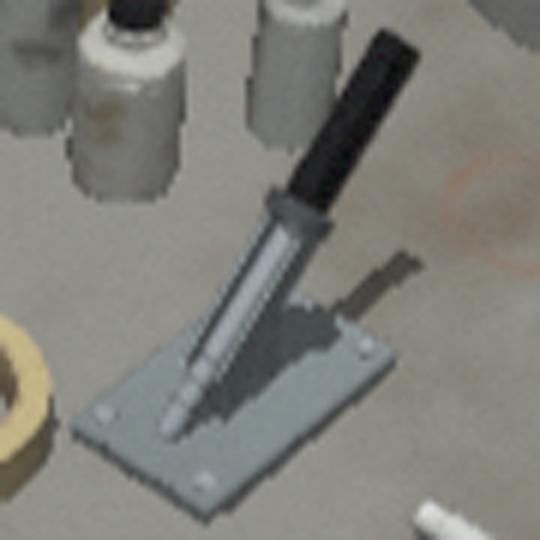

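```bash
cat > m1.py <<'E'
from cell import env, viewer, job
from h import *
ct=viewer.read_camera("top"); cs=viewer.read_camera("scene")
kt,ks=cal(ct),cal(cs)
def ell(img,mask,z,k,name):
    cn,_=cv2.findContours(mask.astype(np.uint8),cv2.RETR_EXTERNAL,cv2.CHAIN_APPROX_NONE)
    c=max(cn,key=cv2.contourArea).reshape(-1,2)
    c=cv2.convexHull(c).reshape(-1,2)
    P=plane(k,c,z)[:,:2]
    (x,y),r=cv2.minEnclosingCircle(P.astype(np.float32))
    A=np.c_[2*P,np.ones(len(P))]; s=np.linalg.lstsq(A,(P**2).sum(1),rcond=None)[0]
    rr=np.sqrt(s[2]+s[0]**2+s[1]**2)
    print(name,"fit",s[:2].round(4),"d",(2*rr).round(4),"res",np.abs(np.hypot(*(P-s[:2]).T)-rr).max().round(4))
    return s[:2]
def roi(img,x0,y0,x1,y1,fn):
    m=np.zeros(img.shape[:2],bool); s=img[y0:y1,x0:x1].astype(int); m[y0:y1,x0:x1]=fn(s); return m
# cover plate
pl=lambda s:(s[...,2]-s[...,1]>4)&(s.sum(2)>400)
ell(ct['img'],roi(ct['img'],125,235,180,290,pl),.014,kt,'cover top')
ell(cs['img'],roi(cs['img'],195,318,265,382,pl),.014,ks,'cover scene')
# lid
li=lambda s:(s.sum(2)>560)
ell(ct['img'],roi(ct['img'],145,155,205,212,li),.012,kt,'lid top')
ell(cs['img'],roi(cs['img'],140,255,212,312,li),.012,ks,'lid scene')
for n,uv in dict(a=(147.3,260.9)).items(): print('mouth top',plane(kt,uv,.05))
print('mouth scene',plane(ks,(190+121/3-.3,200+428/3-.3),.05))
E
python3 m1.py
python3 - <<'E'
import cv2
a=cv2.imread('pics/top0.png');b=cv2.imread('pics/scene0.png')
cv2.imwrite('pics/p1.png',cv2.resize(a[200:260,235:300],None,fx=10,fy=10,interpolation=cv2.INTER_CUBIC))
cv2.imwrite('pics/p2.png',cv2.resize(b[200:265,255:325],None,fx=9,fy=9,interpolation=cv2.INTER_CUBIC))
E
```

```text
cover top fit [0.4286 0.2283] d 0.0942 res 0.001
cover scene fit [0.4288 0.2289] d 0.0944 res 0.0007
lid top fit [0.6081 0.1866] d 0.1069 res 0.0008
lid scene fit [0.6086 0.1873] d 0.1079 res 0.0006
mouth top [[0.42773691 0.22766671 0.05      ]]
mouth scene [[0.42855605 0.22828356 0.05      ]]
```

View pics/p1.png

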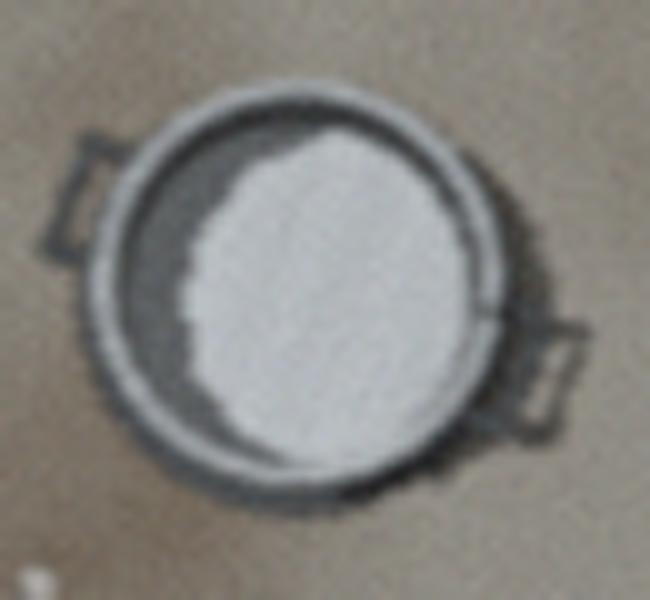

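View pics/p2.png

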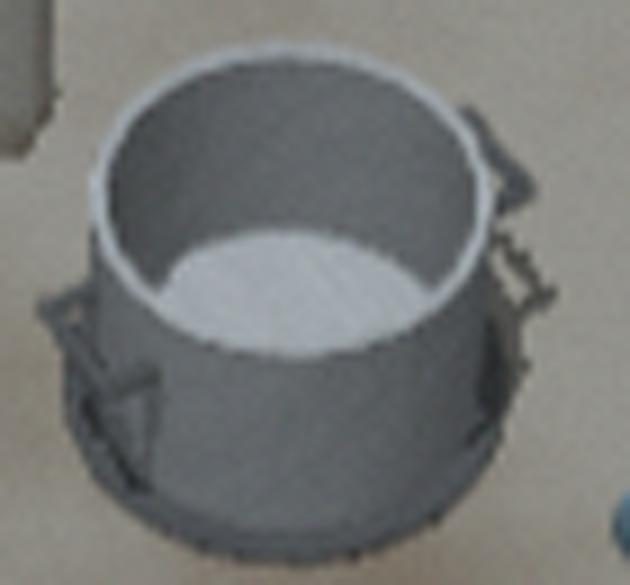

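```bash
cat >> m1.py <<'E'
print('---')
top=np.array([[92,300],[505,290],[298,80],[300,487],[160,135],[440,130],[165,440],[445,430]])
top=top/10-.45+[235,200]
sc=np.array([[90,190],[497,195],[290,42],[293,357],[200,57],[390,62],[180,325],[400,327]])/9-.45+[255,200]
for k,u in ((kt,top),(ks,sc)):
    P=plane(k,u,.07)[:,:2]; A=np.c_[2*P,np.ones(len(P))]; s=np.linalg.lstsq(A,(P**2).sum(1),rcond=None)[0]
    rr=np.sqrt(s[2]+s[0]**2+s[1]**2); print('pot hand',s[:2],2*rr, np.hypot(*(P-s[:2]).T)-rr)
for th in (370,400,440):
  for dd in (5,10):
    f=lambda s:(s[...,2]-s[...,0]>dd)&(s.sum(2)>th)
    ell(ct['img'],roi(ct['img'],240,204,290,252,f),.07,kt,'pot top %d %d'%(th,dd))
    ell(cs['img'],roi(cs['img'],262,200,314,245,f),.07,ks,'pot scene')
# rod
def tr(n,ut,us): print(n,tri([kt,ks],[ut,us]).round(4), proj(kt,tri([kt,ks],[ut,us]))-ut)
t=lambda x,y:np.array([320+x/7-.43,190+y/7-.43]); s_=lambda x,y:np.array([300+x/6-.42,110+y/6-.42])
tr('grip top',t(665,218),s_(398,50))
tr('collar',t(427,215),s_(302,208))
tr('tip',t(170,210),s_(172,430))
q=[t(134,105),t(468,138),t(450,340),t(115,305)]
Q=plane(kt,np.array(q),.01); print(Q.round(4),np.linalg.norm(Q-np.roll(Q,1,0),axis=1).round(4),Q.mean(0))
E
python3 m1.py
```

```text
cover top fit [0.4282 0.2282] d 0.094 res 0.0009
cover scene fit [0.4289 0.2289] d 0.0945 res 0.0007
lid top fit [0.6081 0.1867] d 0.1069 res 0.0005
lid scene fit [0.6086 0.1873] d 0.108 res 0.0007
mouth top [[0.42773691 0.22766671 0.05      ]]
mouth scene [[0.42855605 0.22828356 0.05      ]]
---
pot hand [ 0.50740215 -0.02951235] 0.09069558626199412 [ 5.26189402e-04 -9.29421963e-05 -3.97427333e-04 -4.83527228e-04
 -3.49646161e-04  5.28886750e-04  1.17000437e-04  1.39202219e-04]
pot hand [ 0.50894928 -0.02943964] 0.08974656597940892 [-7.61331077e-05  3.71318882e-04 -1.52910506e-04  9.23687666e-04
  1.02059206e-04  1.90502514e-05 -1.91461557e-04 -1.01907929e-03]
pot top 370 5 fit [ 0.5067 -0.0271] d 0.0861 res 0.0057
pot scene fit [ 0.5086 -0.0286] d 0.0889 res 0.0007
pot top 370 10 fit [ 0.4871 -0.0286] d 0.0353 res 0.0038
pot scene fit [ 0.5081 -0.0281] d 0.0876 res 0.0015
pot top 400 5 fit [ 0.5005 -0.0351] d 0.0721 res 0.0053
pot scene fit [ 0.5089 -0.0287] d 0.0885 res 0.0006
pot top 400 10 fit [ 0.4871 -0.0286] d 0.0353 res 0.0038
pot scene fit [ 0.5084 -0.0282] d 0.0873 res 0.0015
pot top 440 5 fit [ 0.5006 -0.0345] d 0.0707 res 0.0051
pot scene fit [ 0.5093 -0.029 ] d 0.0879 res 0.0008
pot top 440 10 fit [ 0.4871 -0.0286] d 0.0353 res 0.0038
pot scene fit [ 0.5089 -0.0284] d 0.087 res 0.0011
grip top [ 0.5295 -0.343   0.1249] [[-0.38729284 -0.58979561]]
collar [ 0.5299 -0.2827  0.0874] [[0.11722567 0.18729993]]
tip [ 0.5349 -0.2152  0.0189] [[0.10637706 0.174107  ]]
[[ 0.5715 -0.204   0.01  ]
 [ 0.5637 -0.3185  0.01  ]
 [ 0.4948 -0.3125  0.01  ]
 [ 0.5034 -0.1984  0.01  ]] [0.0683 0.1148 0.0692 0.1144] [ 0.53334221 -0.2583353   0.01      ]
```

Call:
move_arm --pt "8.7 4.0 -0.5 0 0 0 -0.062" --pt "8.7 4.0 -0.5 0 0 0 -0.063" --pt "8.7 4.0 -0.5 0 0 0 -0.064" --pt "8.7 4.0 -0.5 0 0 0 -0.064" --pt "8.7 4.0 -0.5 0 0 0 -0.065"

```text
time_s: 0.77
tool_pos: [0.3616, -0.5172, 0.2475]
tool_rot: [180.0, -0.0, 35.2]
force: [-0.1, -0.5, -0.0]
grip_width: 0.0873
```

Call:
move_arm --pt "8.7 4.0 -0.5 0 0 0 -0.065" --pt "8.7 4.0 -0.5 0 0 0 -0.066" --pt "8.7 4.0 -0.5 0 0 0 -0.066" --pt "8.7 4.0 -0.5 0 0 0 -0.067" --pt "8.7 4.0 -0.5 0 0 0 -0.068"

```text
time_s: 1.18
tool_pos: [0.491, -0.3637, 0.2476]
tool_rot: [180.0, 0.0, 54.3]
force: [1.0, 0.3, -0.7]
grip_width: 0.087
```

Call:
move_arm --pt "8.7 4.0 -0.8 0 0 0 -0.068" --pt "8.7 4.0 -0.8 0 0 0 -0.069" --pt "8.7 4.0 -0.8 0 0 0 -0.07" --pt "8.7 4.0 -0.8 0 0 0 -0.071" --pt "8.7 4.0 -0.8 0 0 0 -0.072"

```text
time_s: 1.6
tool_pos: [0.5487, -0.1688, 0.2476]
tool_rot: [180.0, -0.0, 74.3]
force: [0.8, 0.9, 0.2]
grip_width: 0.0868
```

Call:
move_arm --pt "8.7 4.0 -0.8 0 0 0 -0.073" --pt "8.7 4.0 -0.8 0 0 0 -0.074" --pt "8.7 4.0 -0.8 0 0 0 -0.075" --pt "8.7 4.0 -0.8 0 0 0 -0.076" --pt "8.7 4.0 -0.8 0 0 0 -0.077"

```text
time_s: 2.02
tool_pos: [0.5341, 0.0336, 0.2477]
tool_rot: [180.0, 0.0, 95.8]
force: [1.0, -0.5, -0.4]
grip_width: 0.087
```

Call:
move_arm --pt "8.7 3.3 -1.4 1.2 0 0 0" --pt "8.7 3.3 -1.4 1.2 0 0 0" --pt "8.7 3.3 -1.4 1.2 0 0 0" --pt "8.7 3.3 -1.4 1.2 0 0 0" --pt "8.7 3.3 -1.4 1.2 0 0 0"

```text
time_s: 2.43
tool_pos: [0.4475, 0.1902, 0.1873]
tool_rot: [179.9, 0.0, 95.6]
force: [0.6, 0.3, -1.0]
grip_width: 0.0873
```

```bash
cat > w.py <<'E'
import sys
from cell import env, viewer
from h import *
o=env.get_obs(); c=viewer.read_camera("wrist"); cv2.imwrite(sys.argv[1],c['img'][:,:,::-1])
np.savez('last.npz',img=c['img'],k=np.array([*cal(c,o)[:3]]),E=cal(c,o)[3])
print(o['time_s'],o['tool_pos'].round(4),o['tool_rot'].round(2),o['qpos'].round(1),o['force'].round(2),o['grip_width'])
E
python3 w.py pics/w1.png
```

```text
2.4333 [0.4475 0.1902 0.1873] [1.7994e+02 4.0000e-02 9.5600e+01] [ 21.2   3.3 -48.3 109.    2.7  68.8 -22.4] [ 0.55  0.28 -0.98] 0.08725807334395048
```

View pics/w1.png

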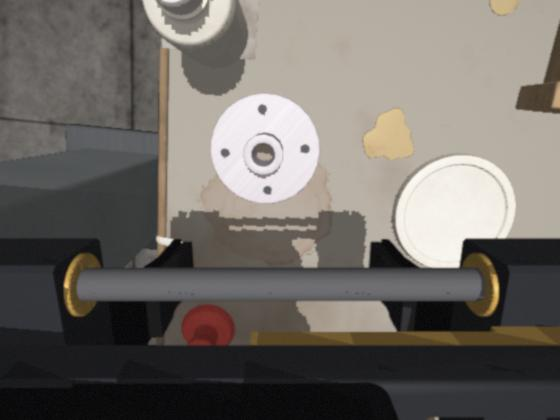

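```bash
cat > fit.py <<'E'
from h import *
def load():
    d=np.load('last.npz'); return d['img'],(*d['k'],d['E'])
def circ(mask,z,k,name):
    cn,_=cv2.findContours(mask.astype(np.uint8),cv2.RETR_EXTERNAL,cv2.CHAIN_APPROX_NONE)
    c=cv2.convexHull(max(cn,key=cv2.contourArea)).reshape(-1,2)
    P=plane(k,c,z)[:,:2]
    A=np.c_[2*P,np.ones(len(P))]; s=np.linalg.lstsq(A,(P**2).sum(1),rcond=None)[0]
    rr=np.sqrt(s[2]+s[0]**2+s[1]**2)
    print(name,s[:2].round(4),"d",(2*rr).round(4),"res",np.abs(np.hypot(*(P-s[:2]).T)-rr).max().round(4)); return s[:2]
def roi(img,x0,y0,x1,y1,fn):
    m=np.zeros(img.shape[:2],bool); m[y0:y1,x0:x1]=fn(img[y0:y1,x0:x1].astype(int)); return m
E
python3 - <<'E'
from fit import *
im,k=load()
circ(roi(im,200,85,330,210,lambda s:(s[...,2]-s[...,1]>4)&(s.sum(2)>400)),.014,k,'cover')
circ(roi(im,388,150,520,240,lambda s:(s.sum(2)>560)),.012,k,'lid')
print(plane(k,(263,154),.05))
E
```

```text
cover [0.4297 0.2283] d 0.0937 res 0.0003
lid [0.6085 0.1887] d 0.1066 res 0.0251
[[0.4298947  0.22855984 0.05      ]]
```

Call:
move_arm --pt "8.7 2.0 -0.7 2.0 0 0 0" --pt "8.7 1.9 -0.7 2.0 0 0 0" --pt "8.7 0 0 2.0 0 0 0" --pt "8.7 0 0 0 0 0 0"

```text
time_s: 2.82
tool_pos: [0.4279, 0.2261, 0.1245]
tool_rot: [-179.7, 0.1, 95.8]
force: [-0.4, -0.3, -0.7]
grip_width: 0.087
```

Call:
move_arm --pt "8.7 0.2 0.1 2.0 0 0 0" --pt "8.7 0 0 3.0 0 0 0" --pt "8.7 0 0 2.5 0 0 0" --pt "8.7 0 0 0.6 0 0 0" --pt "8.7 0 0 0 0 0 0"

```text
time_s: 3.23
tool_pos: [0.4309, 0.2273, 0.0457]
tool_rot: [-179.8, 0.0, 95.6]
force: [0.7, -0.2, 0.1]
grip_width: 0.0871
```

```bash
python3 w.py pics/w2.png
```

```text
3.2333 [0.4309 0.2273 0.0457] [-1.7981e+02  4.0000e-02  9.5560e+01] [ 12.9  16.5 -48.  116.5  15.1  53.5 -37.5] [ 0.67 -0.16  0.11] 0.08714657916469597
```

View pics/w2.png

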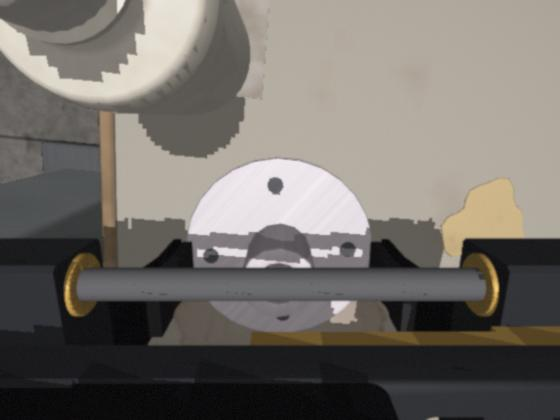

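Call:
move_arm --pt "8.7 0.1 0 0.3 0 0 0" --pt "3.0 0 0 0 0 0 0" --pt "3.0 0 0 0 0 0 0" --pt "3.0 0 0 0 0 0 0" --pt "3.0 0 0 0 0 0 0" --force 20

```text
time_s: 3.7
tool_pos: [0.4318, 0.2295, 0.0441]
tool_rot: [179.9, 0.0, 95.6]
force: [-0.4, 0.2, -0.6]
grip_width: 0.0681
```

Call:
move_arm --pt "2.5 0 0 0 0 0 0" --pt "2.5 0 0 0 0 0 0" --pt "2.5 0 0 0 0 0 0"

```text
time_s: 3.95
tool_pos: [0.4314, 0.2294, 0.0436]
tool_rot: [180.0, 0.0, 95.6]
force: [-0.2, -0.0, 0.2]
grip_width: 0.0481
```

Call:
move_arm --pt "2.5 0 0 0 0 0 0" --pt "2.5 0 0 0 0 0 0" --pt "2.5 0 0 0 0 0 0" --pt "2.5 0 0 0 0 0 0" --pt "2.5 0 0 0 0 0 0"

```text
time_s: 4.37
tool_pos: [0.4311, 0.2294, 0.0435]
tool_rot: [-180.0, 0.0, 95.6]
force: [-0.7, 0.1, 1.3]
grip_width: 0.0307
```

Call:
move_arm --pt "2.5 0 0 -1.5 0 0 0" --pt "2.5 0 0 -3 0 0 0" --pt "2.5 0 0 -3 0 0 0" --pt "2.5 -1 0 -3 0 0 0" --pt "2.5 -2.5 0.5 -0.5 0 0 0"

```text
time_s: 4.78
tool_pos: [0.441, 0.2, 0.1584]
tool_rot: [179.6, -0.2, 96.0]
force: [1.8, 1.2, -2.4]
grip_width: 0.0308
```

```bash
python3 w.py pics/w3.png
```

```text
4.7833 [0.441  0.2    0.1584] [179.55  -0.19  96.  ] [ 21.1   4.8 -50.  111.5   4.1  65.  -24.5] [ 1.83  1.18 -2.36] 0.030803183607617524
```

View pics/w3.png

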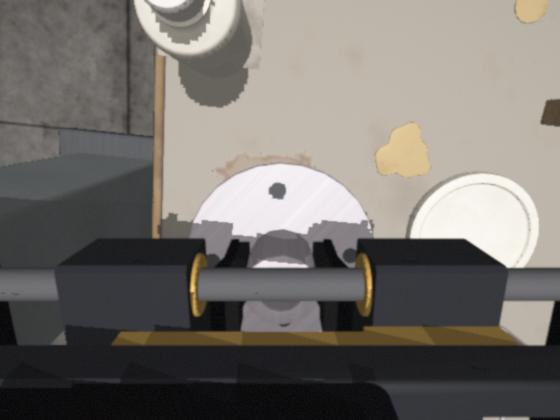

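Run:
```python
from cell import viewer
from h import *
c=viewer.read_camera("wrist"); M=np.array(c['mount']); c2=dict(c); 
f=210/np.tan(np.radians(c['vfov'])/2); k=(f,c['cx'],c['cy'],np.linalg.inv(M))
im=c['img'].astype(int); print(f)
m=(im[...,2]-im[...,1]>4)&(im.sum(2)>330); m[:140]=0;m[235:]=0;m[:,:180]=0;m[:,385:]=0
cn,_=cv2.findContours(m.astype(np.uint8),cv2.RETR_EXTERNAL,cv2.CHAIN_APPROX_NONE)
p=max(cn,key=cv2.contourArea).reshape(-1,2); p=p[(p[:,1]<225)]
# outer boundary: topmost per column
q=np.array([[x,p[p[:,0]==x,1].min()] for x in np.unique(p[:,0])])
for z in (.0275,.0295,.0315):
    P=plane(k,q,z)[:,:2];A=np.c_[2*P,np.ones(len(P))]; s=np.linalg.lstsq(A,(P**2).sum(1),rcond=None)[0]
    rr=np.sqrt(s[2]+s[0]**2+s[1]**2);print(z,s[:2],2*rr,len(P), P[:,0].max())
```

```text
351.9128201273722
0.0275 [ 0.00063446 -0.00013952] 0.09212667184110018 176 0.04706915108267441
0.0295 [-0.00018686 -0.00014026] 0.09325038498763417 176 0.04681421189680543
0.0315 [-0.00100819 -0.000141  ] 0.09437409813416824 176 0.046559272710936454
```

Call:
move_arm --pt "2.5 -3.6 0.7 0 0 0 0" --pt "2.5 -3.6 0.7 0 0 0 0" --pt "2.5 -3.6 0.7 0 0 0 0" --pt "2.5 -3.6 0.7 0 0 0 0" --pt "2.5 -3.6 0.7 0 0 0 0"

```text
time_s: 5.3
tool_pos: [0.4919, 0.0178, 0.1528]
tool_rot: [-179.9, 0.0, 95.6]
force: [0.8, -0.6, -0.4]
grip_width: 0.0304
```

Call:
move_arm --pt "2.5 -3.0 0.4 0 0 0 0" --pt "2.5 0 0 0 0 0 0" --pt "2.5 0 0 0 0 0 0"

```text
time_s: 5.55
tool_pos: [0.4988, -0.0119, 0.1525]
tool_rot: [-179.9, -0.0, 95.4]
force: [-0.7, 0.4, -1.2]
grip_width: 0.0308
```

```bash
python3 w.py pics/w4.png
python3 - <<'E'
from cell import viewer
import cv2
for n in ("scene","top"):
    cv2.imwrite(f'pics/{n}4.png',viewer.read_camera(n)['img'][:,:,::-1])
E
```

```text
5.55 [ 0.4988 -0.0119  0.1525] [-1.799e+02 -5.000e-02  9.536e+01] [ 35.2   6.7 -38.8 109.8   4.6  65.1   0. ] [-0.73  0.44 -1.17] 0.030844826642536426
```

View pics/scene4.png

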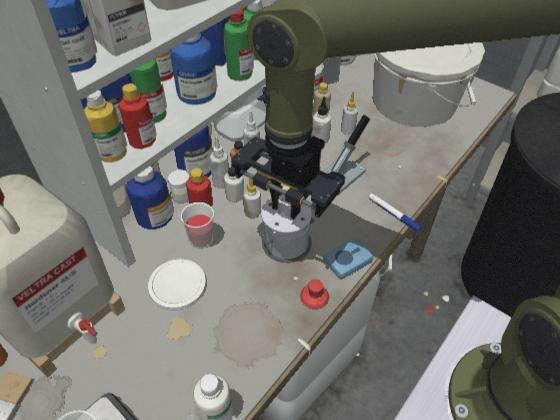

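View pics/w4.png

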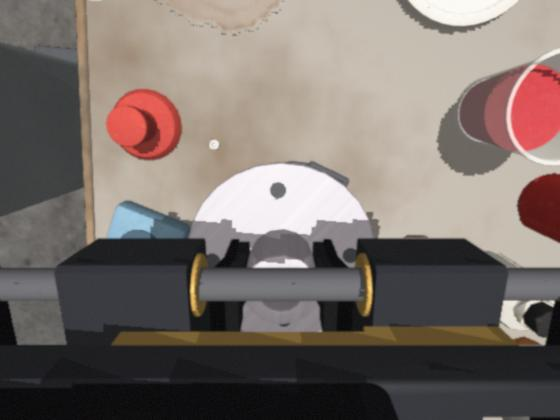

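Call:
move_arm --pt "2.5 -1.8 0.75 0 0 0 0" --pt "2.5 0 0 2.0 0 0 0" --pt "2.5 0 0 0.8 0 0 0" --pt "2.5 0 0 0 0 0 0"

```text
time_s: 6.03
tool_pos: [0.5064, -0.0262, 0.1233]
tool_rot: [-179.7, -0.1, 95.7]
force: [-0.1, -0.4, -2.2]
grip_width: 0.0308
```

```bash
python3 w.py pics/w5.png
python3 - <<'E'
from cell import viewer
import cv2
im=viewer.read_camera("scene")['img'][:,:,::-1]
cv2.imwrite(f'pics/s5.png',cv2.resize(im[170:280,240:340],None,fx=5,fy=5,interpolation=cv2.INTER_CUBIC))
E
```

```text
6.0333 [ 0.5064 -0.0262  0.1233] [-1.7973e+02 -9.0000e-02  9.5720e+01] [ 35.3  10.  -38.  110.4   6.9  62.1   0.2] [-0.08 -0.37 -2.19] 0.030783016506445247
```

View pics/s5.png

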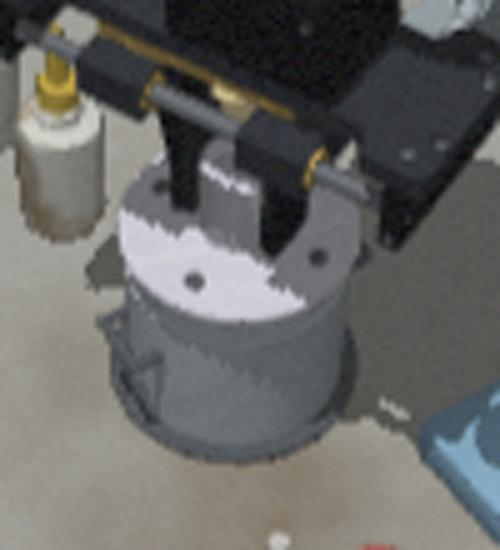

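Call:
move_arm --pt "2.5 -0.25 0.1 0.5 0 0 0" --pt "2.5 0 0 0.4 0 0 0" --pt "2.5 0 0 0.4 0 0 0" --pt "2.5 0 0 0.3 0 0 0" --pt "2.5 0 0 0 0 0 0"

```text
time_s: 6.55
tool_pos: [0.5091, -0.0296, 0.1088]
tool_rot: [-179.9, -0.0, 95.6]
force: [-0.2, 0.3, -1.6]
grip_width: 0.0308
```

Call:
move_arm --pt "2.5 0 0 0.15 0 0 0" --pt "2.5 0 0 0.15 0 0 0" --pt "2.5 0 0 0.1 0 0 0" --pt "2.5 0 0 0 0 0 0"

```text
time_s: 6.88
tool_pos: [0.5097, -0.0297, 0.1056]
tool_rot: [180.0, 0.0, 95.6]
force: [0.6, -0.6, -1.1]
grip_width: 0.0306
```

Call:
move_arm --pt "2.5 0 0 0.1 0 0 0" --pt "2.5 0 0 0.1 0 0 0" --pt "2.5 0 0 0 0 0 0"

```text
time_s: 7.13
tool_pos: [0.5098, -0.0296, 0.1054]
tool_rot: [-180.0, 0.1, 95.6]
force: [-4.3, 0.7, 12.0]
grip_width: 0.0304
```

Call:
move_arm --pt "3.6 0 0 -0.1 0 0 0" --pt "4.5 0 0 0 0 0 0" --pt "6 0 0 0 0 0 0" --pt "7 0 0 0 0 0 0" --pt "8 0 0 0 0 0 0"

```text
time_s: 7.55
tool_pos: [0.5096, -0.0297, 0.1043]
tool_rot: [-180.0, -0.0, 95.6]
force: [-0.2, -0.7, 0.3]
grip_width: 0.0549
```

Call:
move_arm --pt "8.7 0 0 -0.5 0 0 0" --pt "8.7 0 0 -1.5 0 0 0" --pt "8.7 0 0 -3 0 0 0" --pt "8.7 0 0 -4 0 0 0" --pt "8.7 0 0 -4 0 0 0"

```text
time_s: 7.97
tool_pos: [0.5087, -0.0294, 0.2356]
tool_rot: [-179.9, -0.0, 95.6]
force: [1.0, -0.0, -0.9]
grip_width: 0.0848
```

Call:
move_arm --pt "6 -3.9 0 -0.5 0 0 0.033" --pt "6 -3.9 0 -0.5 0 0 0.033" --pt "6 -3.9 0 0 0 0 0.033" --pt "6 -3.9 0 0 0 0 0.033" --pt "6 -3.9 0 0 0 0 0.033"

```text
time_s: 8.38
tool_pos: [0.5159, -0.2261, 0.2452]
tool_rot: [180.0, 0.0, 86.1]
force: [0.7, -0.3, -0.1]
grip_width: 0.0636
```

Call:
move_arm --pt "6 -3.9 0 0 0 0 0" --pt "6 -3.9 0 0 0 0 0" --pt "6 -1.5 0 0 0 0 0" --pt "6 0 0 0 0 0 0"

```text
time_s: 8.72
tool_pos: [0.5075, -0.3231, 0.2439]
tool_rot: [-179.9, 0.1, 85.7]
force: [0.1, -0.1, -0.1]
grip_width: 0.0602
```

```bash
python3 w.py pics/w6.png; python3 m1.py >/dev/null
python3 - <<'E'
from cell import viewer
import cv2
for n in ("scene","top"):
    cv2.imwrite(f'pics/{n}6.png',viewer.read_camera(n)['img'][:,:,::-1])
E
```

```text
8.7167 [ 0.5075 -0.3231  0.2439] [-1.7993e+02  8.0000e-02  8.5690e+01] [ 51.2  14.3 -25.4  90.    6.3  77.2  20.9] [ 0.06 -0.15 -0.09] 0.06017361903485391Traceback (most recent call last):
  File "m1.py", line 19, in <module>
    ell(ct['img'],roi(ct['img'],125,235,180,290,pl),.014,kt,'cover top')
    ~~~^^^^^^^^^^^^^^^^^^^^^^^^^^^^^^^^^^^^^^^^^^^^^^^^^^^^^^^^^^^^^^^^^
  File "m1.py", line 7, in ell
    c=max(cn,key=cv2.contourArea).reshape(-1,2)
      ~~~^^^^^^^^^^^^^^^^^^^^^^^^
ValueError: max() iterable argument is empty
```

View pics/w6.png

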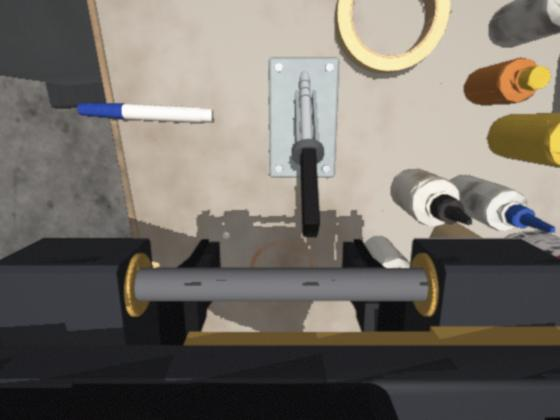

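View pics/scene6.png

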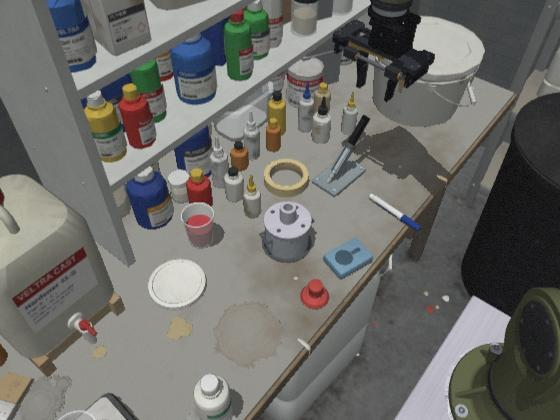

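View pics/top6.png

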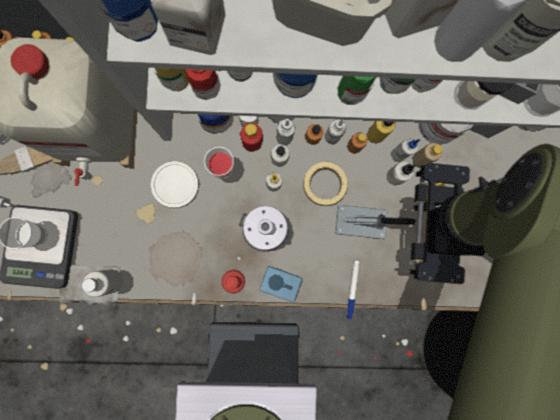

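```bash
python3 - <<'E'
import cv2
a=cv2.imread('pics/w6.png')
cv2.imwrite('pics/w6c.png',cv2.resize(a[50:240,250:360],None,fx=3,fy=3,interpolation=cv2.INTER_CUBIC))
E
python3 - <<'E'
import sys; sys.argv=['']
from cell import viewer
from fit import *
ct=viewer.read_camera("top"); cs=viewer.read_camera("scene"); kt,ks=cal(ct),cal(cs)
f=lambda s:(s[...,2]-s[...,1]>3)&(s.sum(2)>380)
circ(roi(ct['img'],235,200,295,255,f),.076,kt,'cover top'); circ(roi(cs['img'],255,195,320,250,f),.076,ks,'cover scene')
im,k=load()
Q=plane(k,[[269.5,57],[338,57],[335,177],[268,178]],.01); print(Q.round(4),np.linalg.norm(Q-np.roll(Q,1,0),axis=1).round(4),Q.mean(0).round(4))
E
```

```text
cover top [ 0.5077 -0.0301] d 0.0954 res 0.0006
cover scene [ 0.5088 -0.0292] d 0.095 res 0.0007
[[ 0.5055 -0.1985  0.01  ]
 [ 0.5723 -0.2036  0.01  ]
 [ 0.565  -0.3219  0.01  ]
 [ 0.4939 -0.3176  0.01  ]] [0.1196 0.067  0.1185 0.0712] [ 0.5342 -0.2604  0.01  ]
```

View pics/w6c.png

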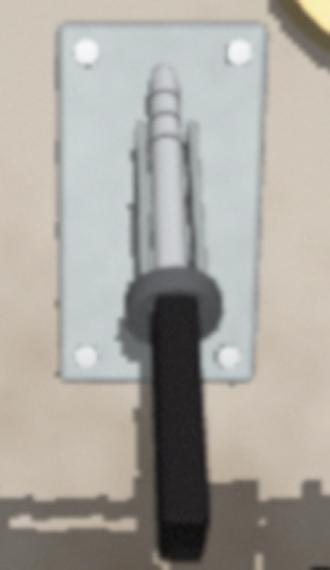

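Run:
```python
from cell import viewer
from fit import *
ct=viewer.read_camera("top"); cs=viewer.read_camera("scene"); kt,ks=cal(ct),cal(cs)
im,k=load()
w=lambda x,y:np.array([250+x/3-.33,50+y/3-.33])
t=lambda x,y:np.array([320+x/7-.43,190+y/7-.43]); s=lambda x,y:np.array([300+x/6-.42,110+y/6-.42])
for n,a,b,c in (('collar',t(427,215),s(302,208),w(173,303)),('tip',t(170,210),s(172,430),w(163,70)),('gripend',t(668,218),s(398,50),w(183,535))):
    X=tri([kt,ks,k],[a,b,c]); print(n,X.round(4),tri([ks,k],[b,c]).round(4),tri([kt,ks],[a,b]).round(4),[ (proj(kk,X)-u).round(1) for kk,u in zip([kt,ks,k],[a,b,c])])
# grip top-face edges in wrist: centre line at two places
print(plane(k,[w(179,440)],.125))
```

```text
collar [ 0.531  -0.284   0.0856] [ 0.5315 -0.2849  0.0851] [ 0.5299 -0.2827  0.0874] [array([[ 0.5, -0.3]]), array([[-0.4,  0.1]]), array([[-1.5, -0.4]])]
tip [ 0.5362 -0.2163  0.017 ] [ 0.5367 -0.217   0.0167] [ 0.5349 -0.2152  0.0189] [array([[ 0.4, -0.3]]), array([[-0.5,  0. ]]), array([[-1.6, -0.1]])]
gripend [ 0.5288 -0.3408  0.1268] [ 0.5286 -0.3378  0.1285] [ 0.5297 -0.3441  0.1241] [array([[-1.5, -0.4]]), array([[ 0.5, -0.1]]), array([[0.3, 3.1]])]
[[ 0.52922964 -0.31422382  0.125     ]]
```

Run:
```python
from fit import *
im,k=load()
for z in (.05,.1,.15): print(z,plane(k,[(468,215),(400,185),(548,228)],z).round(3))
```

```text
0.05 [[ 0.687 -0.362  0.05 ]
 [ 0.621 -0.327  0.05 ]
 [ 0.766 -0.381  0.05 ]]
0.1 [[ 0.661 -0.346  0.1  ]
 [ 0.604 -0.316  0.1  ]
 [ 0.728 -0.362  0.1  ]]
0.15 [[ 0.634 -0.33   0.15 ]
 [ 0.588 -0.305  0.15 ]
 [ 0.69  -0.343  0.15 ]]
```

Call:
move_arm --pt "6 0.6 2.1 2.0 0 0 0" --pt "6 0 0 2.5 0 0 0" --pt "6 0 0 0.5 0 0 0" --pt "6 0 0 0 0 0 0"

```text
time_s: 9.5
tool_pos: [0.5296, -0.3117, 0.1924]
tool_rot: [-179.7, -0.1, 86.2]
force: [0.8, 0.4, 0.1]
grip_width: 0.0603
```

```bash
python3 w.py pics/w7.png
python3 - <<'E'
from cell import viewer
import cv2
im=viewer.read_camera("scene")['img'][:,:,::-1]
cv2.imwrite(f'pics/s7.png',cv2.resize(im[0:200,280:440],None,fx=3,fy=3,interpolation=cv2.INTER_CUBIC))
E
```

```text
9.5 [ 0.5296 -0.3117  0.1924] [-1.7975e+02 -1.1000e-01  8.6200e+01] [ 49.2  18.  -25.8  91.7   8.1  72.5  18.2] [0.84 0.37 0.05] 0.060327289938721045
```

View pics/w7.png

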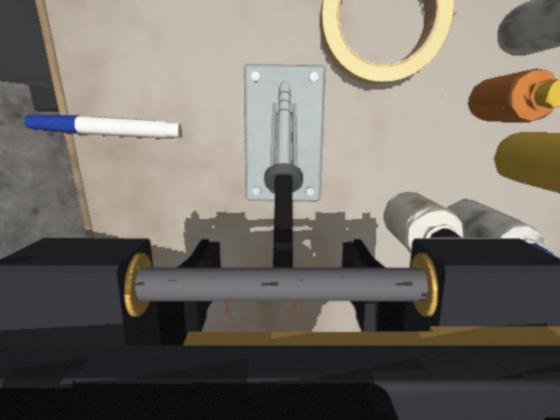

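View pics/s7.png

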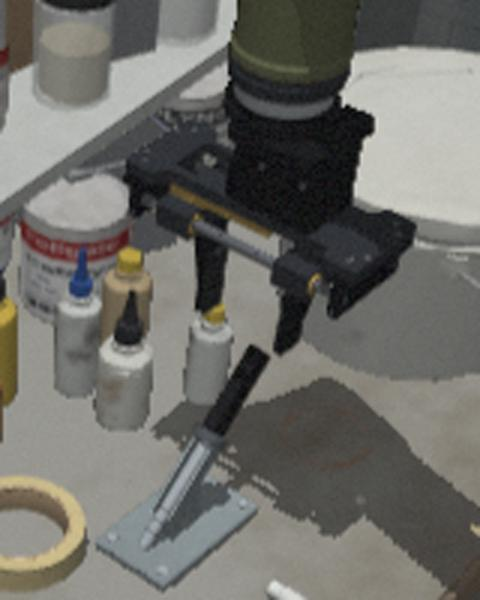

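Run:
```python
from cell import viewer
from fit import *
kt,ks=cal(viewer.read_camera("top")),cal(viewer.read_camera("scene"))
print(tri([kt,ks],[(437,187),(352,97)]), tri([kt,ks],[(412,145),(308,92)]), tri([kt,ks],[(404,171),(323,110)]))
```

```text
[ 0.60243487 -0.39540445  0.11774304] [ 0.69126308 -0.34007995  0.12165536] [ 0.63842924 -0.32989157  0.10073983]
```

Call:
move_arm --pt "6 -0.6 0.1 2.0 0 0 0" --pt "6 0 0 3 0 0 0" --pt "6 0 0 2.0 0 0 0" --pt "6 0 0 0 0 0 0" --pt "6 0 0 0 0 0 0"

```text
time_s: 10.12
tool_pos: [0.5313, -0.3188, 0.1249]
tool_rot: [-180.0, -0.0, 86.1]
force: [0.4, 0.6, 0.2]
grip_width: 0.0602
```

```bash
python3 w.py pics/w8.png
python3 - <<'E'
from cell import viewer
import cv2
im=viewer.read_camera("scene")['img'][:,:,::-1]
cv2.imwrite(f'pics/s8.png',cv2.resize(im[40:200,290:430],None,fx=4,fy=4,interpolation=cv2.INTER_CUBIC))
E
```

```text
10.1167 [ 0.5313 -0.3188  0.1249] [-1.7997e+02 -1.0000e-02  8.6140e+01] [ 48.9  21.6 -25.1  95.2   9.9  65.4  17.4] [0.4  0.58 0.21] 0.06020122572358891
```

View pics/w8.png

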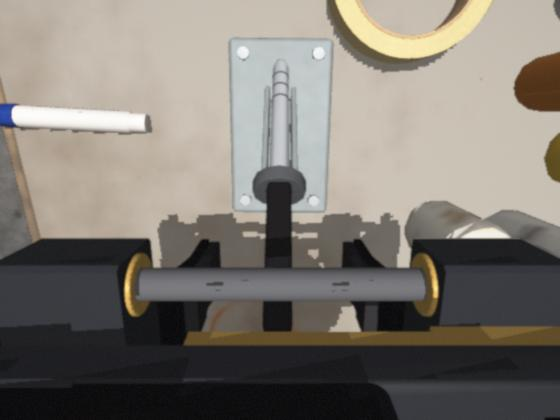

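View pics/s8.png

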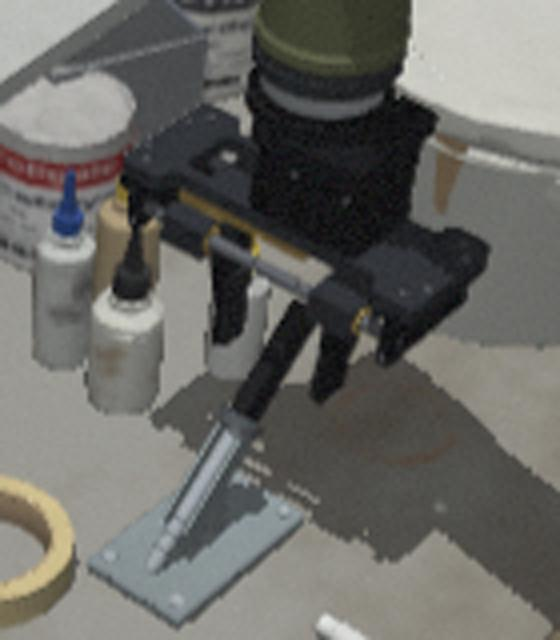

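Call:
move_arm --pt "4 0 0 0.4 0 0 0" --pt "3 0 0 0 0 0 0" --pt "2 0 0 0 0 0 0" --pt "1 0 0 0 0 0 0" --pt "0.5 0 0 0 0 0 0" --force 40

```text
time_s: 10.63
tool_pos: [0.5317, -0.3187, 0.1209]
tool_rot: [180.0, 0.0, 86.2]
force: [0.6, 0.5, 0.1]
grip_width: 0.0344
```

Call:
move_arm --pt "0.5 0 0 0 0 0 0" --pt "0.5 0 0 0 0 0 0" --pt "0.5 0 0 0 0 0 0" --pt "0.5 0 0 0 0 0 0" --pt "0.5 0 0 0 0 0 0"

```text
time_s: 11.05
tool_pos: [0.5315, -0.3186, 0.1205]
tool_rot: [-180.0, 0.0, 86.2]
force: [-0.0, 0.2, -0.0]
grip_width: 0.0119
```

Call:
move_arm --pt "0.5 0 0 0 0 0 0" --pt "0.5 0 0 -0.5 0 0 0" --pt "0.5 0 0 -1.5 0 0 0" --pt "0.5 0 0 -2 0 0 0" --pt "0.5 0 0 -2 0 0 0"

```text
time_s: 11.47
tool_pos: [0.5312, -0.3183, 0.1809]
tool_rot: [-179.9, -0.0, 86.2]
force: [1.0, -0.6, -0.6]
grip_width: 0.012
```

Call:
move_arm --pt "0.5 0 0 -2 0 0 0" --pt "0.5 0 0 -3 0 0 0" --pt "0.5 0 0 -3 0 0 0" --pt "0.5 0 0 -1 0 0 0" --pt "0.5 0 0 0 0 0 0"

```text
time_s: 11.88
tool_pos: [0.5332, -0.3191, 0.2744]
tool_rot: [179.7, 0.2, 86.2]
force: [0.7, -0.3, -0.4]
grip_width: 0.0116
```

```bash
python3 w.py pics/w9.png
python3 - <<'E'
from cell import viewer
import cv2
im=viewer.read_camera("scene")['img'][:,:,::-1]
cv2.imwrite(f'pics/s9.png',cv2.resize(im[0:200,280:440],None,fx=3,fy=3,interpolation=cv2.INTER_CUBIC))
E
```

```text
11.8833 [ 0.5332 -0.3191  0.2744] [179.67   0.19  86.17] [ 49.6  15.8 -26.   84.8   7.   80.6  19.5] [ 0.69 -0.31 -0.39] 0.011622337413272456
```

View pics/w9.png

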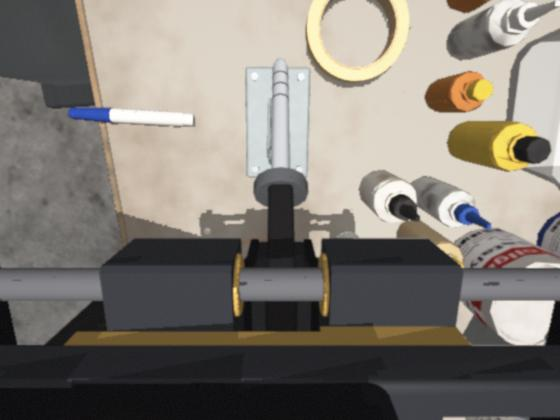

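View pics/s9.png

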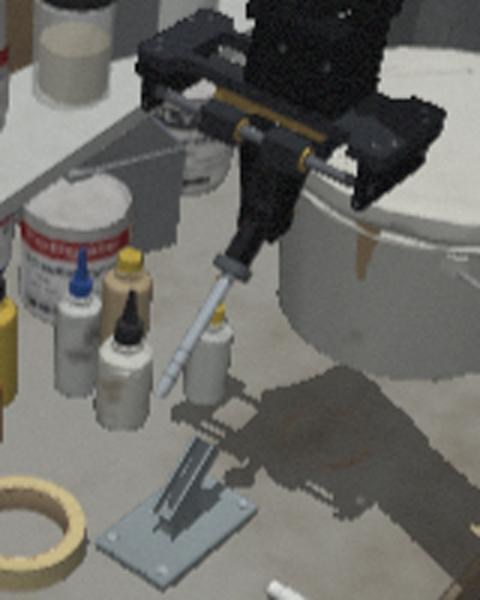

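Run:
```python
from cell import viewer
from fit import *
ks=cal(viewer.read_camera("scene"));im,k=load()
o_p=np.array([.5332,-.3191,.2744]);Rt=R.from_euler('xyz',[179.67,.19,86.17],degrees=True).as_matrix()
a=lambda x,y:np.array([280+x/3-.33,y/3-.33])
T=tri([ks,k],[a(164,396),(280.5,60)]); C=tri([ks,k],[a(231,268),(280.5,186)])
for X in (T,C): print(X.round(4),(Rt.T@(X-o_p)).round(4),[(proj(kk,X)-u).round(1) for kk,u in ((ks,a(164,396)),)])
d=C-T;print(np.linalg.norm(d),d/np.linalg.norm(d), Rt.T@d/np.linalg.norm(d))
```

```text
[ 0.5381 -0.2172  0.163 ] [ 0.1024 -0.0026  0.111 ] [array([[-1.3, -0.3]])]
[ 0.5352 -0.2863  0.2315] [ 0.033  -0.0005  0.0428] [array([[ 22.2, -42.7]])]
0.09737181538620994 [-0.02957703 -0.71012297  0.70345616] [-0.71284148  0.02196035 -0.70098129]
```

Call:
move_arm --pt "0.5 3.5 -0.6 -1.2 0 0 0" --pt "0.5 3.8 -0.7 -1.2 0 0 0" --pt "0.5 3.8 -0.7 -1.2 0 0 0" --pt "0.5 3.8 -0.7 -1.2 0 0 0" --pt "0.5 3.8 -0.7 -0.5 0 0 0"

```text
time_s: 12.45
tool_pos: [0.5094, -0.128, 0.3228]
tool_rot: [-179.9, -0.0, 86.1]
force: [1.9, 0.7, 0.6]
grip_width: 0.0117
```

Call:
move_arm --pt "0.5 3.8 -0.5 0 0 0 0" --pt "0.5 3.8 -0.5 0 0 0 0" --pt "0.5 2.5 -0.2 0 0 -0.05 0" --pt "0.5 0 0 0 0 -0.1 0" --pt "0.5 0 0 0 0 -0.1 0"

```text
time_s: 12.87
tool_pos: [0.5043, -0.0273, 0.3225]
tool_rot: [-180.0, 14.6, 86.3]
force: [0.1, -0.9, -2.0]
grip_width: 0.0118
```

Call:
move_arm --pt "0.5 0 0 0 0 -0.11 0" --pt "0.5 0 0 0 0 -0.11 0" --pt "0.5 0 0 0 0 -0.11 0" --pt "0.5 0 0 0 0 -0.11 0" --pt "0.5 0 0 0 0 -0.095 0"

```text
time_s: 13.28
tool_pos: [0.5046, -0.0273, 0.3219]
tool_rot: [-179.8, 45.3, 86.4]
force: [-0.9, -0.1, -1.0]
grip_width: 0.0115
```

```bash
python3 w.py pics/w10.png
python3 - <<'E'
from cell import viewer
import cv2
im=viewer.read_camera("scene")['img'][:,:,::-1]
cv2.imwrite(f'pics/s10.png',im)
E
```

```text
13.2833 [ 0.5046 -0.0273  0.3219] [-179.84   45.27   86.43] [ 16.1  13.7 -47.4  96.5  46.  102.9 -37.9] [-0.9  -0.1  -0.97] 0.011533706619482305
```

View pics/w10.png

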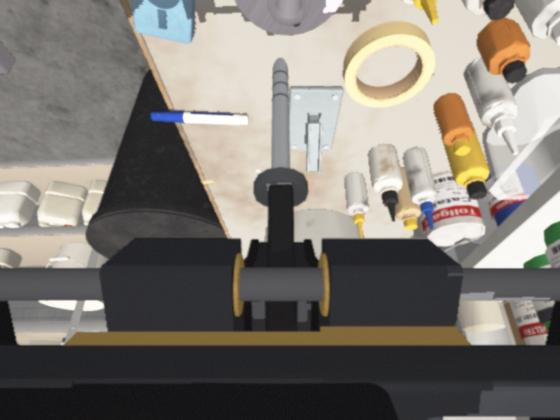

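View pics/s10.png

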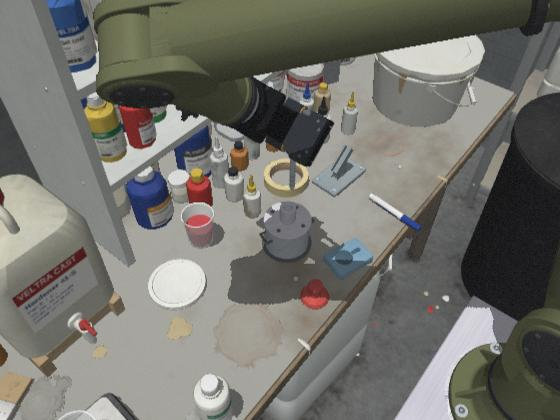

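Run:
```python
from cell import viewer
import cv2
im=viewer.read_camera("top")['img'][:,:,::-1]
cv2.imwrite(f'pics/t10.png',im)
im=cv2.imread('pics/s10.png')
cv2.imwrite(f'pics/s10c.png',cv2.resize(im[120:270,230:350],None,fx=5,fy=5,interpolation=cv2.INTER_CUBIC)[:,:600])
```

```text
(no output)
```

View pics/t10.png

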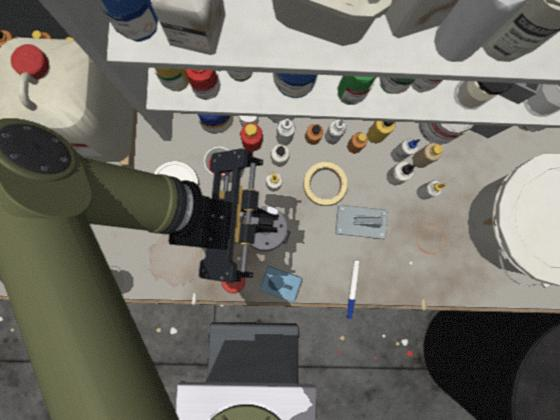

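View pics/s10c.png

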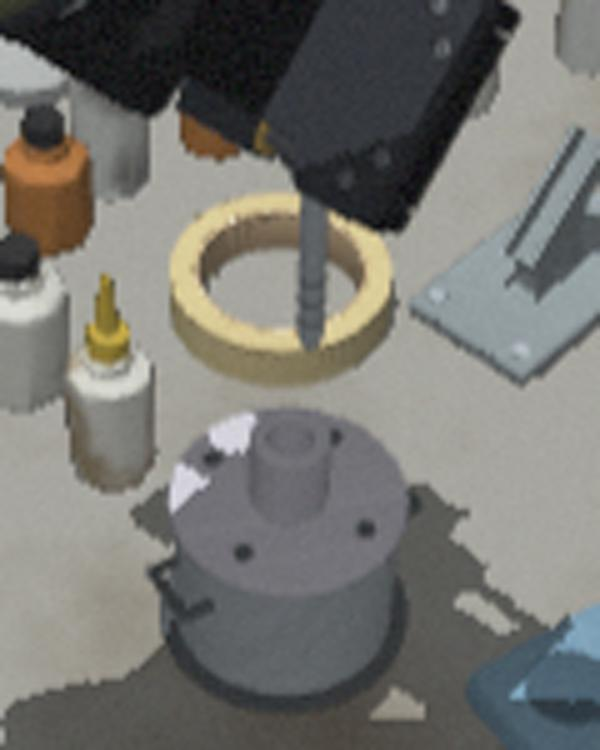

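Run:
```python
from cell import viewer
from h import *
kt,ks=cal(viewer.read_camera("top")),cal(viewer.read_camera("scene"))
print('scene base corner',plane(ks,[(122,300),(45,360),(108,268)],0.0).round(3))
print('top edge at z',[ (z,plane(kt,[(135,110),(90,155)],z).round(3).tolist()) for z in (0,.2,.3)])
print('canister shoulder', [ (z,plane(ks,[(97,262),(60,190),(20,180)],z).round(3).tolist()) for z in (.2,.25,.3)])
print('shelf',[ (z,plane(kt,[(240,125),(300,122)],z).round(3).tolist()) for z in (0.2,.3,.5)])
```

```text
scene base corner [[0.666 0.276 0.   ]
 [0.676 0.438 0.   ]
 [0.745 0.246 0.   ]]
top edge at z [(0, [[0.787, 0.291, 0.0], [0.673, 0.39, 0.0]]), (0.2, [[0.718, 0.225, 0.2], [0.628, 0.304, 0.2]]), (0.3, [[0.684, 0.193, 0.3], [0.605, 0.261, 0.3]])]
canister shoulder [(0.2, [[0.62, 0.307, 0.2], [0.792, 0.251, 0.2], [0.867, 0.281, 0.2]]), (0.25, [[0.582, 0.322, 0.25], [0.741, 0.27, 0.25], [0.809, 0.297, 0.25]]), (0.3, [[0.544, 0.336, 0.3], [0.689, 0.289, 0.3], [0.752, 0.314, 0.3]])]
shelf [(0.2, [[0.697, 0.024, 0.2], [0.707, -0.092, 0.2]]), (0.3, [[0.665, 0.017, 0.3], [0.674, -0.084, 0.3]]), (0.5, [[0.602, 0.003, 0.5], [0.609, -0.068, 0.5]])]
```

Run:
```python
from cell import viewer
from fit import *
ks=cal(viewer.read_camera("scene")); im,k=load()
o=np.array([.5046,-.0273,.3219]);Rt=R.from_euler('xyz',[-179.84,45.27,86.43],degrees=True).as_matrix()
up=Rt@np.array([-.713,0,-.701]);print('up',up)
tip=o+Rt@np.array([.1024,-.0005,.1105]);print('tip pred',tip.round(4),proj(ks,tip),proj(k,tip))
s=np.array([230+311/5-.4,120+347/5-.4]);print('seen scene',s)
T=tri([ks,k],[s,(280.5,59)]);print('tri',T.round(4))
print('mouth', plane(ks,(230+291/5-.4,120+437/5-.4),.112).round(4))
print('wrist tip only at z',plane(k,(280.5,59),.1714))
```

```text
up [ 0.00171867 -0.00389004  0.99987595]
tip pred [ 0.5034 -0.0337  0.1714] [[292.04213617 185.84440754]] [[280.12287604  63.27210538]]
seen scene [291.8 189. ]
tri [ 0.5035 -0.0346  0.1637]
mouth [[ 0.5086 -0.0299  0.112 ]]
wrist tip only at z [[ 0.50384982 -0.03046712  0.1714    ]]
```

Call:
move_arm --pt "0.5 0.3 0.45 -0.3 0 0 0" --pt "0.5 1.0 0 1.0 0 0 0" --pt "0.5 0.8 0 0.8 0 0 0" --pt "0.5 0 0 0 0 0 0" --pt "0.5 0 0 0 0 0 0"

```text
time_s: 14.0
tool_pos: [0.5092, -0.0248, 0.297]
tool_rot: [-179.8, 45.0, 86.3]
force: [0.8, 0.6, -0.8]
grip_width: 0.0117
```

```bash
python3 w.py pics/w11.png
python3 - <<'E'
from cell import viewer
import cv2
im=viewer.read_camera("scene")['img'][:,:,::-1]
cv2.imwrite(f'pics/s11c.png',cv2.resize(im[150:250,240:340],None,fx=6,fy=6,interpolation=cv2.INTER_CUBIC))
im=cv2.imread('pics/w11.png')
cv2.imwrite(f'pics/w11c.png',cv2.resize(im[0:240,200:400],None,fx=2.5,fy=2.5,interpolation=cv2.INTER_CUBIC))
E
```

```text
14.0 [ 0.5092 -0.0248  0.297 ] [-179.82   45.02   86.27] [ 15.4  15.7 -47.1  97.5  46.5 101.5 -40.2] [ 0.83  0.63 -0.78] 0.011713079992642202
```

View pics/s11c.png

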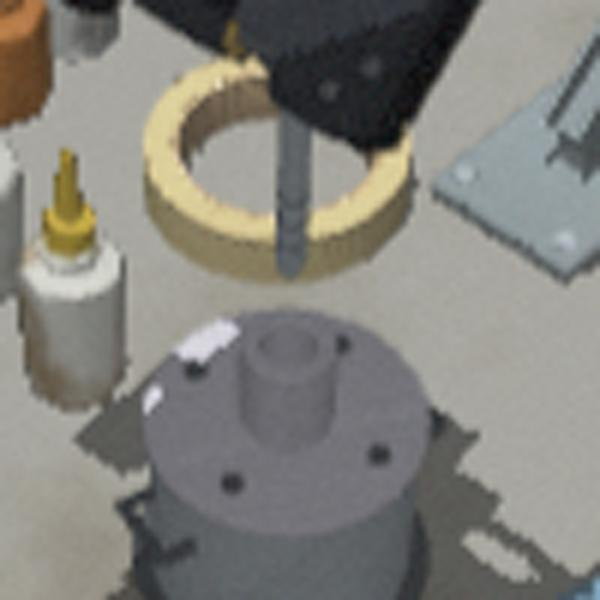

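View pics/w11c.png

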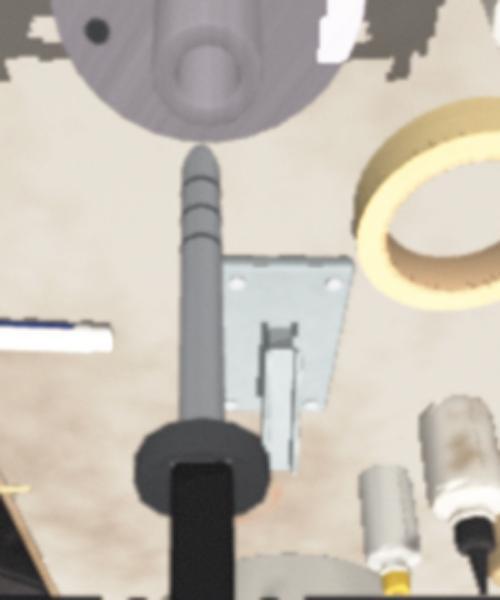

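Run:
```python
from cell import viewer
from fit import *
ks=cal(viewer.read_camera("scene")); im,k=load()
w=lambda x,y:np.array([200+x/2.5-.3,y/2.5-.3]); s=lambda x,y:np.array([240+x/6-.42,150+y/6-.42])
print('mouth wrist',plane(k,w(207,77),.112).round(4),'scene',plane(ks,s(289,347),.112).round(4))
T=tri([ks,k],[s(291,276),w(201,146)]);print('tip tri',T.round(4), 'tip wrist z.14',plane(k,w(201,146),.14).round(4),'scene',plane(ks,s(291,276),.14).round(4))
o=np.array([.5092,-.0248,.297]);Rt=R.from_euler('xyz',[-179.82,45.02,86.27],degrees=True).as_matrix()
print(Rt.T@(T-o)); print('up',Rt@np.array([-.713,0,-.701]))
C=plane(k,w(203,470),.2365+.004);print('collar',C)
```

```text
mouth wrist [[ 0.5096 -0.0301  0.112 ]] scene [[ 0.5081 -0.029   0.112 ]]
tip tri [ 0.5082 -0.0283  0.1453] tip wrist z.14 [[ 0.5079 -0.0314  0.14  ]] scene [[ 0.5113 -0.0331  0.14  ]]
[ 0.10476953 -0.00046603  0.10979746]
up [ 0.00166813 -0.00826474  0.99984944]
collar [[ 0.50830745 -0.03617946  0.2405    ]]
```

Call:
move_arm --pt "0.5 0.7 0.1 0.7 0 0 0" --pt "0.5 1.0 0 1.0 0 0 0" --pt "0.5 1.0 0 1.0 0 0 0" --pt "0.5 0.7 0 0.7 0 0 0" --pt "0.5 0 0 0 0 0 0"

```text
time_s: 14.57
tool_pos: [0.5095, -0.0247, 0.2467]
tool_rot: [-179.6, 45.0, 86.5]
force: [-1.0, 0.2, -1.4]
grip_width: 0.0118
```

```bash
python3 w.py pics/w12.png
python3 - <<'E'
from cell import viewer
import cv2, numpy as np
im=viewer.read_camera("scene")['img'][:,:,::-1]
a=cv2.resize(im[150:250,260:330],None,fx=5,fy=5,interpolation=cv2.INTER_CUBIC)
im=cv2.imread('pics/w12.png')
b=cv2.resize(im[0:240,200:400],None,fx=2.08,fy=2.08,interpolation=cv2.INTER_CUBIC)[:499]
cv2.imwrite('pics/c12.png',np.hstack([a[:499],b]))
E
```

```text
14.5667 [ 0.5095 -0.0247  0.2467] [-179.56   45.02   86.49] [ 14.6  18.7 -46.6 100.7  47.6  98.4 -44.5] [-0.97  0.22 -1.36] 0.01176035478645448
```

View pics/c12.png

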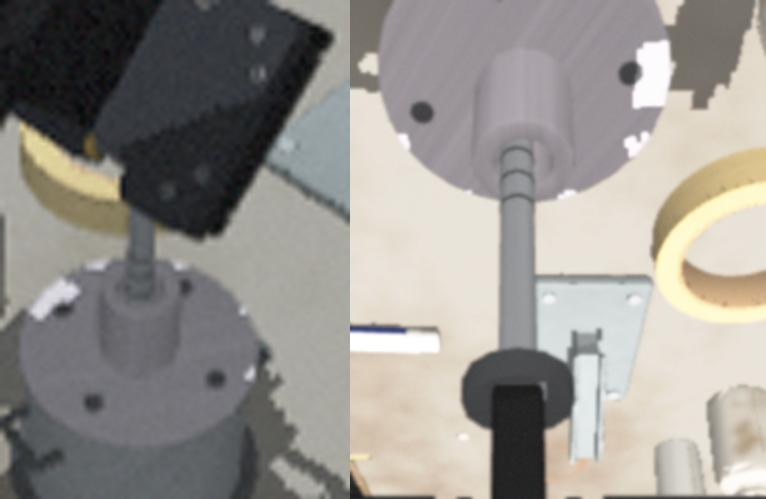

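Call:
move_arm --pt "0.5 1.0 0.1 1.0 0 0 0" --pt "0.5 1.2 0 1.2 0 0 0" --pt "0.5 1.2 0 1.2 0 0 0" --pt "0.5 1.0 0 1.0 0 0 0" --pt "0.5 0.4 0 0.4 0 0 0"

```text
time_s: 15.08
tool_pos: [0.511, -0.0246, 0.1798]
tool_rot: [-179.8, 45.0, 86.3]
force: [-0.1, -0.9, -0.2]
grip_width: 0.0118
```

Call:
move_arm --pt "0.5 0.3 0 0.3 0 0 0" --pt "0.5 0.2 0 0.2 0 0 0" --pt "0.5 0.0 0 0.0 0 0 0"

```text
time_s: 15.33
tool_pos: [0.5119, -0.0242, 0.175]
tool_rot: [180.0, 45.0, 86.2]
force: [-0.7, 0.6, -1.6]
grip_width: 0.0117
```

```bash
python3 w.py pics/w13.png
python3 - <<'E'
from cell import viewer
import cv2, numpy as np
im=viewer.read_camera("scene")['img'][:,:,::-1]
a=cv2.resize(im[150:250,260:330],None,fx=5,fy=5,interpolation=cv2.INTER_CUBIC)
im=cv2.imread('pics/w13.png')
b=cv2.resize(im[0:240,200:400],None,fx=2.08,fy=2.08,interpolation=cv2.INTER_CUBIC)[:499]
cv2.imwrite('pics/c13.png',np.hstack([a[:499],b]))
E
```

```text
15.3333 [ 0.5119 -0.0242  0.175 ] [179.99  44.98  86.16] [ 13.   23.9 -45.4 104.1  50.3  94.  -51.1] [-0.74  0.64 -1.64] 0.011682618683522286
```

View pics/c13.png

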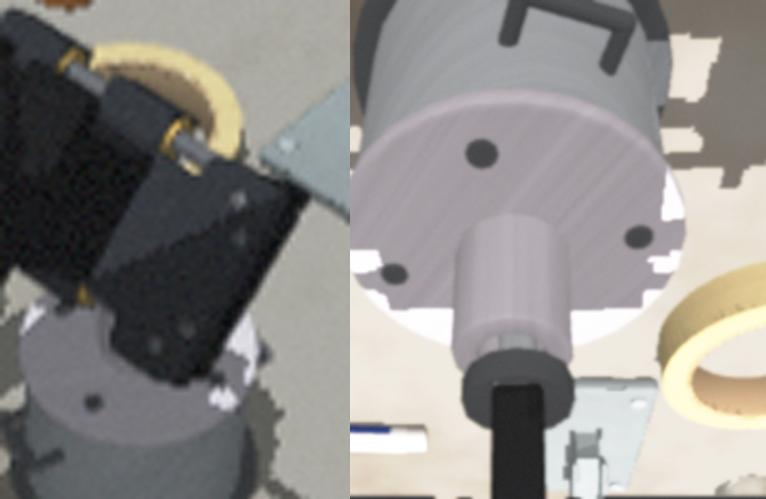

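Call:
move_arm --pt "0.5 0.2 -0.15 0.2 0 0 0" --pt "0.5 0.15 0 0.15 0 0 0" --pt "0.5 0.1 0 0.1 0 0 0" --pt "0.5 0.0 0 0.0 0 0 0"

```text
time_s: 15.77
tool_pos: [0.5101, -0.0243, 0.1685]
tool_rot: [-180.0, 45.0, 86.2]
force: [0.4, -0.1, -0.4]
grip_width: 0.0118
```

Call:
move_arm --pt "0.5 0.1 0 0.1 0 0 0" --pt "0.5 0.1 0 0.1 0 0 0" --pt "0.5 0.0 0 0.0 0 0 0"

```text
time_s: 16.02
tool_pos: [0.5104, -0.0242, 0.167]
tool_rot: [179.9, 45.1, 86.1]
force: [-1.5, 1.2, 4.7]
grip_width: 0.0116
```

Call:
move_arm --pt "0.5 0.07 0 0.07 0 0 0" --pt "0.5 0.0 0 0.0 0 0 0" --pt "0.5 0.0 0 0.0 0 0 0" --pt "0.5 0.0 0 0.0 0 0 0"

```text
time_s: 16.35
tool_pos: [0.5104, -0.0241, 0.167]
tool_rot: [179.9, 45.1, 86.1]
force: [-2.4, 1.4, 8.1]
grip_width: 0.0115
```

```bash
python3 w.py pics/w14.png
python3 - <<'E'
from cell import viewer
import cv2, numpy as np
im=viewer.read_camera("scene")['img'][:,:,::-1]
a=cv2.resize(im[150:250,260:330],None,fx=5,fy=5,interpolation=cv2.INTER_CUBIC)
im=cv2.imread('pics/w14.png')
b=cv2.resize(im[0:240,200:400],None,fx=2.08,fy=2.08,interpolation=cv2.INTER_CUBIC)[:499]
cv2.imwrite('pics/c14.png',np.hstack([a[:499],b]))
E
```

```text
16.35 [ 0.5104 -0.0241  0.167 ] [179.87  45.13  86.05] [ 12.7  24.5 -45.3 104.6  50.7  93.6 -52. ] [-2.41  1.39  8.07] 0.011503341651709648
```

View pics/c14.png

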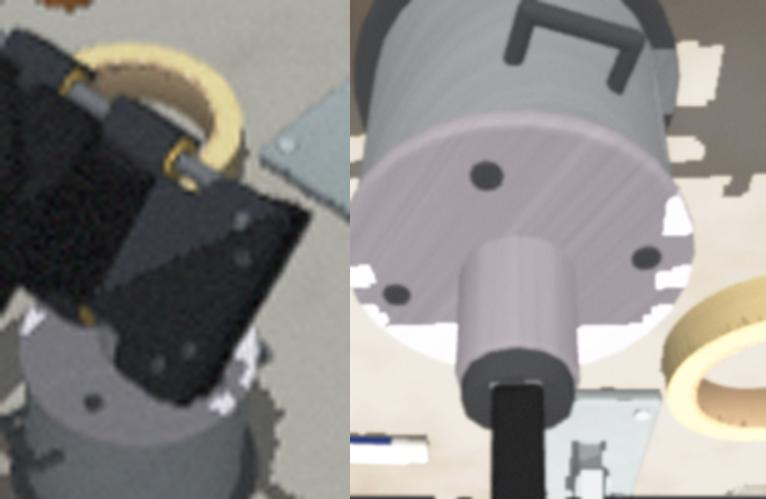

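Call:
move_arm --pt "0.5 -0.4 0 -0.4 0 0 0" --pt "0.5 -1 0 -1 0 0 0" --pt "0.5 -1.2 0 -1.2 0 0 0" --pt "0.5 -1.2 0 -1.2 0 0 0" --pt "0.5 -1.0 0 -1.0 0 0 0"

```text
time_s: 16.87
tool_pos: [0.5105, -0.0241, 0.2346]
tool_rot: [179.9, 45.0, 86.1]
force: [0.3, 0.5, -0.6]
grip_width: 0.0115
```

Call:
move_arm --pt "0.5 -1 0 -1 0 0 0" --pt "0.5 -1.2 0 -1.2 0 0 0" --pt "0.5 -1.2 0 -1.2 0 0 0" --pt "0.5 -1.5 0 -1.5 0 0 0" --pt "0.5 -1.5 0 -1.5 0 0 0"

```text
time_s: 17.28
tool_pos: [0.5099, -0.0243, 0.3246]
tool_rot: [-180.0, 45.0, 86.2]
force: [-0.1, -0.4, -1.1]
grip_width: 0.012
```

```bash
python3 w.py pics/w15.png
python3 - <<'E'
from cell import viewer
import cv2, numpy as np
im=viewer.read_camera("scene")['img'][:,:,::-1]
cv2.imwrite('pics/s15.png',im)
E
```

```text
17.2833 [ 0.5099 -0.0243  0.3246] [-179.95   44.98   86.19] [ 15.8  14.4 -47.4  95.4  46.2 103.4 -37.9] [-0.12 -0.39 -1.13] 0.012030477316061378
```

View pics/s15.png

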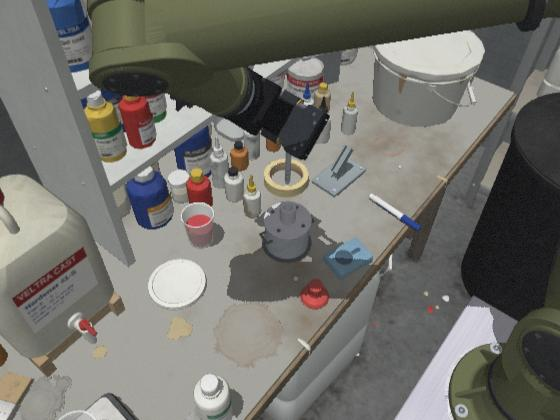

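Call:
move_arm --pt "0.5 0 0 0 0 0.11 0" --pt "0.5 0 0 0 0 0.115 0" --pt "0.5 0 0 0 0 0.115 0" --pt "0.5 0 0 0 0 0.115 0" --pt "0.5 0 0 0 0 0.115 0"

```text
time_s: 17.8
tool_pos: [0.5103, -0.0236, 0.3239]
tool_rot: [179.9, 12.0, 86.2]
force: [-0.2, -0.2, -1.5]
grip_width: 0.0117
```

Call:
move_arm --pt "0.5 0 0 0 0 0.115 0" --pt "0.5 0 0 0 0 0.1 0" --pt "0.5 0 0 0 0 0 0.12" --pt "0.5 0 0 0 0 0 0.12" --pt "0.5 0 0 0 0 0 0.12"

```text
time_s: 18.22
tool_pos: [0.5096, -0.0253, 0.3227]
tool_rot: [-179.9, 0.0, 65.1]
force: [0.5, -0.0, -1.0]
grip_width: 0.0116
```

Call:
move_arm --pt "0.5 2.8 0 2 0 0 0" --pt "0.5 2.8 0 2 0 0 0" --pt "0.5 2.8 0 2 0 0 0" --pt "0.5 0 0 0 0 0.11 0" --pt "0.5 0 0 0 0 0.115 0"

```text
time_s: 18.63
tool_pos: [0.5443, 0.0591, 0.2607]
tool_rot: [-179.7, -13.3, 66.2]
force: [-0.5, -0.2, -1.1]
grip_width: 0.0118
```

Call:
move_arm --pt "0.5 0 0 0 0 0.115 0" --pt "0.5 0 0 0 0 0.115 0" --pt "0.5 0 0 0 0 0.115 0" --pt "0.5 0 0 0 0 0.115 0" --pt "0.5 0 0 0 0 0.1 0"

```text
time_s: 19.05
tool_pos: [0.5447, 0.0507, 0.263]
tool_rot: [179.9, -45.2, 65.5]
force: [0.0, 0.4, -1.7]
grip_width: 0.0115
```

```bash
python3 w.py pics/w16.png
python3 - <<'E'
from cell import viewer
import cv2, numpy as np
for n in ('scene','top'): cv2.imwrite(f'pics/{n}16.png',viewer.read_camera(n)['img'][:,:,::-1])
E
```

```text
19.05 [0.5447 0.0507 0.263 ] [179.88 -45.19  65.46] [ 53.5   2.3 -36.  112.4 -47.9  67.8  12.9] [ 0.03  0.44 -1.68] 0.011498678204744211
```

View pics/scene16.png

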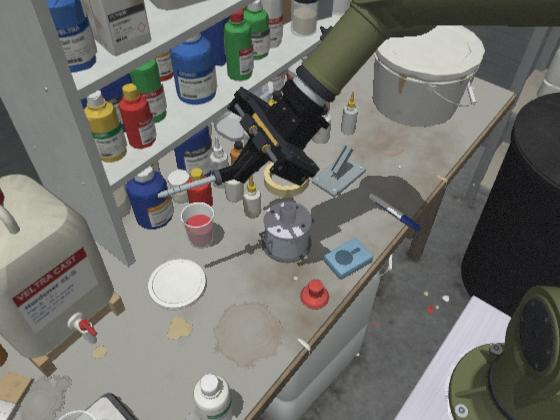

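View pics/top16.png

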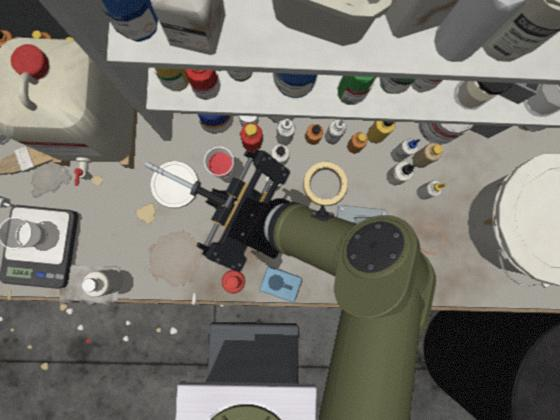

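Call:
move_arm --pt "0.5 -1.0 0 1.0 0 0 0" --pt "0.5 -1.5 0 1.5 0 0 0" --pt "0.5 -1.5 0 1.5 0 0 0" --pt "0.5 -1.0 0 1.0 0 0 0" --pt "0.5 0 0 0 0 0 0"

```text
time_s: 19.62
tool_pos: [0.5437, 0.0542, 0.1906]
tool_rot: [-179.7, -44.8, 65.6]
force: [-0.9, -0.7, -0.9]
grip_width: 0.0118
```

```bash
python3 w.py pics/w17.png
python3 - <<'E'
from cell import viewer
import cv2, numpy as np
for n in ('scene','top'): cv2.imwrite(f'pics/{n}17.png',viewer.read_camera(n)['img'][:,:,::-1])
E
```

```text
19.6167 [0.5437 0.0542 0.1906] [-179.73  -44.84   65.58] [ 52.3   8.  -36.7 116.5 -47.3  60.1  17.6] [-0.94 -0.66 -0.9 ] 0.011821033608531505
```

View pics/scene17.png

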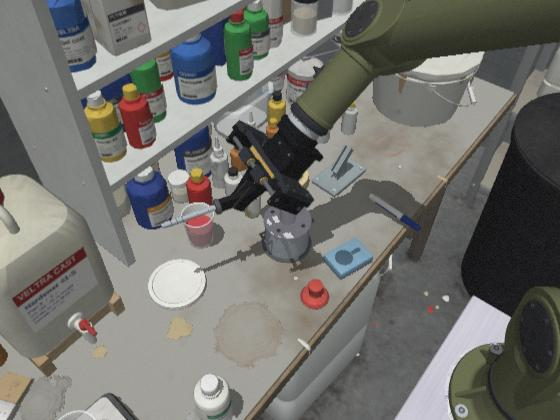

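View pics/top17.png

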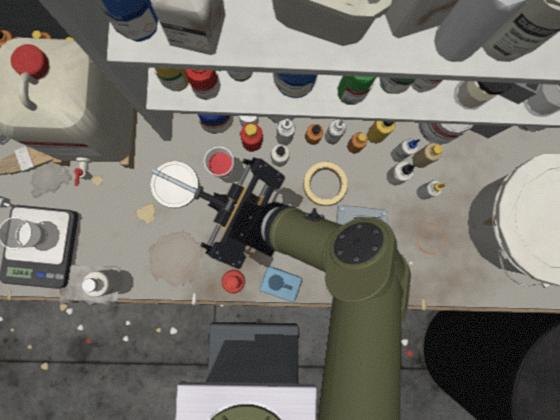

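Run:
```python
from cell import viewer
from h import *
kt,ks=cal(viewer.read_camera("top")),cal(viewer.read_camera("scene"))
T=tri([kt,ks],[(153,170),(162,226.5)]);print(T,proj(kt,T),proj(ks,T))
Rt=R.from_euler('xyz',[-179.73,-44.84,65.58],degrees=True).as_matrix()
print(np.array([.5437,.0542,.1906])+Rt@np.array([.1024,0,.1105]), Rt@np.array([-.713,0,-.701]))
```

```text
[0.60616514 0.18922579 0.18506243] [[152.92280209 169.89337248]] [[162.14668983 226.53397552]]
[0.6054565  0.19147475 0.18445293] [-0.41035793 -0.91178062 -0.00569867]
```

Call:
move_arm --pt "0.5 -0.9 0 0.9 0 0 0" --pt "0.5 -1.2 0 1.2 0 0 0" --pt "0.5 -0.9 0 0.9 0 0 0" --pt "0.5 -0.2 0 0.2 0 0 0" --pt "0.5 0 0 0 0 0 0"

```text
time_s: 20.28
tool_pos: [0.5443, 0.0524, 0.1462]
tool_rot: [-179.8, -45.0, 65.4]
force: [0.2, -0.2, -1.2]
grip_width: 0.0119
```

Call:
move_arm --pt "0.5 0 0 0 0 0 0" --pt "0.5 0 0 0 0 0 0" --pt "0.5 0 0 0 0 0 0" --pt "0.5 0 0 0 0 0 0" --pt "0.5 0 0 0 0 0 0"

```text
time_s: 20.7
tool_pos: [0.5452, 0.052, 0.1477]
tool_rot: [179.9, -45.0, 65.6]
force: [0.1, -1.1, -0.4]
grip_width: 0.0114
```

```bash
python3 w.py pics/w18.png
python3 - <<'E'
from cell import viewer
from fit import *
ims={n:viewer.read_camera(n) for n in ('scene','top')}
for n in ims: cv2.imwrite(f'pics/{n}18.png',ims[n]['img'][:,:,::-1])
f=lambda s:(s[...,2]-s[...,1]>3)&(s.sum(2)>250)
circ(roi(ims['scene']['img'],255,195,320,250,f),.076,cal(ims['scene']),'cover scene')
s=ims['scene']['img'][190:270,240:340,::-1]; cv2.imwrite('pics/s18c.png',cv2.resize(s,None,fx=6,fy=6,interpolation=cv2.INTER_CUBIC))
E
```

```text
20.7 [0.5452 0.052  0.1477] [179.93 -44.96  65.58] [ 51.8  12.1 -36.6 118.4 -47.5  55.1  21.1] [ 0.14 -1.12 -0.43] 0.011406498150084073
cover scene [ 0.5089 -0.0248] d 0.1272 res 0.0199
```

View pics/scene18.png

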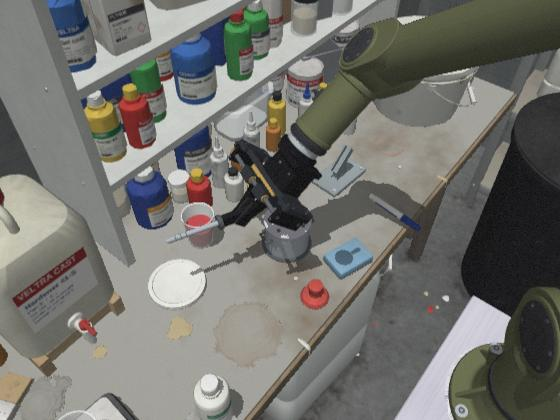

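View pics/top18.png

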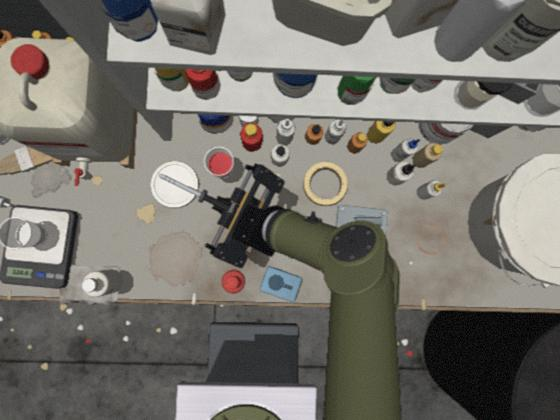

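View pics/s18c.png

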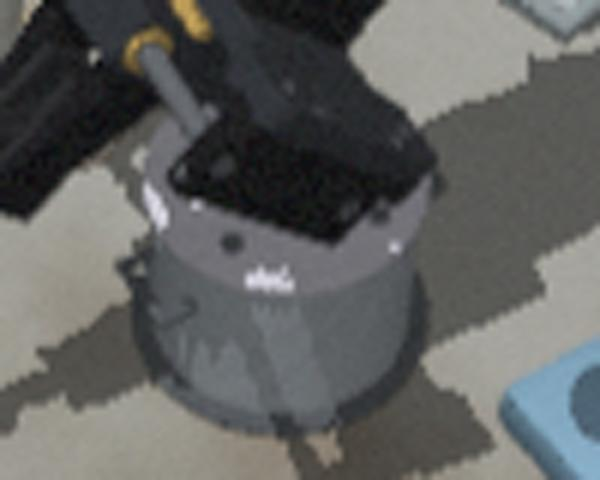

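Run:
```python
from cell import env,viewer
from h import *
kt,ks=cal(viewer.read_camera("top")),cal(viewer.read_camera("scene"))
T=tri([kt,ks],[(160,177),(168,242)]);print(T,proj(kt,T),proj(ks,T))
o=env.get_obs();Rt=R.from_euler('xyz',o['tool_rot'],degrees=True).as_matrix()
print(o['tool_pos']+Rt@np.array([.1024,0,.1105]), Rt@np.array([-.713,0,-.701]),np.abs(o['joint_velocities']).max(),o['force'])
# body underside corner over tube: tool coords of mouth
print('mouth in tool',Rt.T@(np.array([.508,-.0297,.112])-o['tool_pos']))
a=cv2.imread('pics/scene18.png')[225:255,160:220]
```

```text
[0.60144684 0.18675667 0.1434406 ] [[159.51418558 176.32455997]] [[168.94739293 242.20121653]]
[0.60737726 0.18914258 0.1415301 ] [-0.41411569 -0.91006309 -0.00795977] 0.0659142492197618 [-0.04471087 -0.29621602 -0.87246496]
mouth in tool [-0.08851204  0.00018244 -0.03847149]
```

```bash
python3 -c "
from cell import env,job
print(env.get_obs()['time_s'],env.get_obs()['grip_width']);print(job.sign_off())"
```

```text
20.95 0.011775840502164845
the job is handed in; nothing more can be done
None
```

I set the cover on the pot and released it, lowered the gauge until its collar stopped on the tube mouth, and drew it fully out. I handed the job in at about 21 s, with the gauge still held level over the lid. Sign-off gives no verdict, so the checks below are my own measurements.

- **Cover:** After release, its centre measured within about 1 mm of the pot centre in both the top and scene views. It touched down at the expected seated height.
- **Collar stop:** The collar met the mouth at the predicted height with up to 8 N upward force. The wrist picture showed it centred on the tube.
- **Final pose:** Calculated from the tool pose, the tip is about 13 cm above the lid and 2 mm from its centre, with the rod within 0.5° of level. Triangulating the tip in the two fixed views agreed to about 6 mm sideways and 2 mm in height. The arm was still, with the outside force about 1 N, roughly the gauge's weight.
- **Bystanders:** None looked moved in the last pictures. I did not measure them.

**One check failed:** My last automatic circle fit of the cover is not usable, because the hand hid part of it from the camera. I relied on that picture by eye, which showed the cover still seated, and on a worked-out hand-to-tube clearance of at least 35 mm.

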